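# Seat a stud in a brass disc with a toggle clamp

## Task

Push the brass disc gently along the fixture until it sits home against both locating posts, then swing the blue clamp handle over past centre until it locks, without forcing it against its stop, so that the clamp, not your fingers, presses the steel stud in until its head sits down on the disc's boss. Then swing the handle fully back so that the clamp stands open, leaving the disc home against the posts and the rest of the bench undisturbed.

Things in the scene. Friction and masses are not known exactly. Their poses are not given: they have to be found in the camera images.
- fixture: Bolted-down fixture: steel base plate 335 x 140 x 12 mm (x -190 to 145 mm) carrying an aluminium table 110 mm wide (x -50 to 135 mm, top at z = 44 mm) and behind it a vertical-handle toggle clamp in a bracket (x -168 to -56 mm). Origin on the bench under the nest centre; x points from the clamp to the loading end, z up.
- nest (a point): Nest centre on the table's top (fixture x = 0, y = 0, z = 44 mm): the disc's origin lies here when it is home.
- handle_pivot (a point): Fixed axis of the clamp handle, parallel to the fixture's y, at fixture x = -144, y = 0, z = 48 mm.
- handle_end (a point): Rounded end of the blue grip, 141 mm from the pivot. The grip is a straight round bar, 18 mm across, from 55 to 141 mm from the pivot, steel straps below that.
- clamp_handle (a joint): Handle angle: 0 = fully open, lying back away from the disc, 35 degrees above level; it grows as the handle swings up and towards the disc in the fixture's x-z plane. 0.96 = upright, 1.047 = dead centre, 1.108 = locked on its stop, leaning 8 degrees to the disc. Pressing the stud is felt as 5 to 12 N at the grip from about 0.8; near dead centre it eases and snaps to the stop. It stays locked or open.
- disc: Turned brass disc, about 0.4 kg, loose on the fixture's table 35 to 65 mm in front of the nest: flange 80 mm across and 8 mm thick, in its middle a boss 28 mm across, its top 20 mm above the underside. Origin at the centre of the underside, z up.
- stud_top (a point): Centre of the top of the stud's head: 29 mm above the disc's origin at the start (5 mm gap under the head), 24 mm when the head sits down on the boss.
- stud_tin: Bystander: small aluminium tin of spare pins, 80 x 55 x 26 mm, on the bench beside the fixture.
- wire_spool: Bystander: black spool of brazing wire, 60 mm across, 38 mm high, on the bench beside the fixture.
- done_tray: Bystander: grey tray of finished discs, 220 x 130 x 35 mm.
- tier_stand: Bystander: half-finished two-tier stand, 140 mm across, 209 mm high.
- gas_torch: Bystander: hand torch on a green canister, 66 mm across, 212 mm high.
- mallet: Bystander: hammer, 280 mm long, lying on the bench.
- spanner: Bystander: spanner, 180 mm long, lying on the bench.
- flux_jar: Bystander: jar, 64 mm across, 75 mm high.
- post_left (a point): Top centre of a steel locating post, 12 mm across, 16 mm above the table, at fixture x = -28.3, y = 36.2, z = 60 mm. A disc touching both posts is home.
- post_right (a point): Top centre of the other locating post, at fixture x = -28.3, y = -36.2, z = 60 mm.
- clamp_nose (a point): Outer end of the clamp arm (26 mm wide, pivoted at fixture x = -70, z = 100 mm, reaching 86 mm out, spindle with rubber cap 70 mm out). Open, the arm stands up between handle and disc, its top about 190 mm above the bench. Closed, it lies level with the cap on the stud, spindle top 130 mm above the bench.
- stud: Headed steel stud started in the bore of the disc's boss: flat round head 14 mm across and 4 mm thick, shank 8 mm across. A light press fit: it stays where it is until pressed. Origin at the centre of the head's underside, z up.
Things that resemble listed ones, but are neither listed nor needed, are in the scene too. Of the things that look like the disc, the middle-sized one is meant.

How it is judged:
By the outcome, as a careful person would: the job done as asked, in the order asked, and still so for the second after the job is handed in, with the robot touching nothing.
It also fails if it takes over 62 s, if anything falls off the work surface, if the arm or the gripper's body presses on something with over 40 N, if the wrist force passes 120 N, or if a joint passes its speed limit or range.

## Robot

A 6-joint arm with a two-finger parallel gripper is mounted at the origin on the work surface. World frame = base frame: x ahead of the robot, y to its left, z up, the work surface at z = 0. Lengths are in m, angles in rad, forces in N, time in s.
With the tool pointing down it reaches from about 0.3 to 0.95 m from the base axis. Payload 3.1 kg.
Tool frame: the origin (TCP) lies at the very end of the fingers, on their centre line; the grasp point (between the pads) lies 19 mm behind it (env.pinch_z is the distance from the TCP to the grasp point, in m); z points along the fingers, y is the direction in which the jaws open and shut (so a half turn about z gives the same grasp; the last joint's range is limited). The gripper opens to 85 mm and grips with 20 to 120 N. Pads are 22 mm wide; open, the fingers measure 114 mm over their backs; the gripper's body (76 mm by 85 mm) begins 54 mm behind the grasp point. The pads swing forward as they close: fully open they stand 13 mm farther back than shut.
Start: joints at [1.14, 0.308, 1.634, -0, 1.2, -0.07], TCP at [0.221, 0.585, 0.231] pointing down, gripper open.
Joint ranges: [-3.06, 3.06], [-0.79, 1.96], [0.05, 2.63], [-1.19, 4.34], [0.05, 2.64], [-2.94, 2.94]. Speed limits (rad/s): [2.79, 2.79, 3.14, 3.14, 3.14, 3.14].

## Interface

Orientations are given as a rotation vector (axis times angle).
In Python, from rig import env gives the robot as it stands.
- The arm moves only by the tool arm_command, never from a script. Its argument "targets" is one flat list of numbers, 7 for each row, row after row: the shift along the tool's x, y, z in mm, then the turn, a rotation vector about the tool's x, y, z in rad, then the closure, from -1 (fully open) to 1 (shut), so that 0 is half open. In form: [x, y, z, ax, ay, az, claw, x, y, z, ax, ay, az, claw, ...]. A call has 1 to 12 rows; each row is the pose to reach, as a shift and turn from the pose commanded when the call began, along the tool's axes at that moment; what a row does not reach only later rows make up. A row lasts 1/12 s, in which the tool goes at most 41.7 mm and 7.16 degrees, less where a joint would pass 70% of its speed; a pose out of reach is approached as far as the arm can. A call with a gripper value outside its range is refused whole. The fingers move at their own pace and stop on an object; the grip force is fixed at half the most. Time passes only in rows, so rows that repeat a pose let the fingers close. It gives the time, the measured TCP pose, the force and the opening at its end, in the units of the state.
- env.read_state(): the state, without advancing time (a new reading comes with each control period).
- env.get_image(name): name is "scene" or "side" or "wrist"; returns a dict with "color" (480x640x3 uint8, red, green, blue), "depth" (480x640 float32, m along the optical axis (not along the pixel's ray), 0 where there is no reading), "fx", "fy", "cx", "cy" (pixels), "dist_coeffs" ([k1, k2, p1, p2, k3] as OpenCV has them; the pictures are not rectified), "eye" and "rotation" of the camera in the world; the wrist camera has in their place "mount" (4x4, takes a point from camera to tool coordinates, whose origin is the TCP and whose axes are the flange's). Camera axes: x right, y down, z forward; pixel columns grow to the right and rows downward; lengths in m; the calibration is good to about 2 mm. A picture is of the moment at which its call begins: read the wrist's pose just before it.
- env.hand_in(): hands the job in, once; it reports no verdict.
The state is a dict: "t": time; "qpos": joint angles; "joint_velocities": joint speeds; "effort": joint torques, N m; "ee_pos": TCP position; "ee_rot": TCP orientation; "force": force on the tool from outside, world axes, zero at the start; "ft_torque": the same for the moment, N m; "gripper_width": opening from 0.0 (shut) to 1.0 (fully open).
Only numpy, scipy, OpenCV 4.12 (cv2) and the standard library are available. Lean on these libraries where they do the work, as an engineer would, in place of code of your own. Each camera call takes 0.05 s, during which the arm holds its last target.

## Working session

There is one attempt and no reset: what is moved stays moved. The work goes in short steps, Python scripts to look and compute and a tool call to move; the robot and the scene stay as the last step left them, time stands still between calls to the robot, and variables do not carry over. Pictures are saved under pics/ and viewed, and the job is handed in when it is done.

Besides the shell and the picture viewer there is one more tool, called after ">>>" by a JSON object that holds its "name" and its "arguments", one argument or row to a line. arm_command: Moves the arm, as the interface text tells. Its arguments: {"type":"object","properties":{"targets":{"type":"array"}},"required":["targets"]}

```bash
ls; mkdir -p pics; python3 - <<'E'
from rig import env
import cv2
s=env.read_state();print(s)
for n in ["scene","side","wrist"]:
    i=env.get_image(n);cv2.imwrite(f"pics/{n}0.png",i["color"][:,:,::-1])
    print(n,{k:v for k,v in i.items() if k not in("color","depth")})
E
```

```text
pics
{'t': 0.0, 'qpos': array([ 1.14028044e+00,  3.08974526e-01,  1.63521021e+00, -1.74447335e-05,
        1.19966216e+00, -6.96966826e-02]), 'joint_velocities': array([-0.0003529 , -0.0027411 , -0.0026341 ,  0.0003601 ,  0.00179965,
       -0.00109304]), 'effort': array([ 3.82151129e-04, -4.15263283e+01, -2.76658326e+01, -2.24624125e-05,
        1.04418703e-02,  1.40297698e-05]), 'ee_pos': array([0.22033606, 0.58399759, 0.23005476]), 'ee_rot': array([-0.56359652, -3.09007203,  0.00343651]), 'force': array([-0.23041203,  0.8350344 ,  0.66625617]), 'ft_torque': array([-0.03026577, -0.04665689, -0.00867309]), 'gripper_width': 1.0012747720642736}
scene {'fx': 507.88843092425884, 'fy': 507.88843092425884, 'cx': 320.4606518397783, 'cy': 244.98964732583372, 'dist_coeffs': array([0.05000335, 0.        , 0.        , 0.        , 0.        ]), 'eye': array([1.36670149, 0.09333177, 1.37078879]), 'rotation': array([-1.78617408, -2.01437919,  0.59910745])}
side {'fx': 575.1759602680366, 'fy': 575.1759602680366, 'cx': 323.10808040385547, 'cy': 239.96644656354889, 'dist_coeffs': array([0.01870869, 0.        , 0.        , 0.        , 0.        ]), 'eye': array([0.54209983, 1.00650031, 1.16760711]), 'rotation': array([-0.03371083,  2.88967792, -1.18355672])}
wrist {'fx': 420.28939372806036, 'fy': 420.28939372806036, 'cx': 327.64358240959615, 'cy': 234.27849799565644, 'dist_coeffs': array([-0.02284395,  0.        ,  0.        ,  0.        ,  0.        ]), 'mount': array([[-2.74255087e-04, -9.62301305e-01, -2.71985520e-01,
         6.97383865e-02],
       [ 9.99999904e-01, -1.70589357e-04, -4.04788827e-04,
         3.74476281e-04],
       [ 3.43130981e-04, -2.71985605e-01,  9.62301259e-01,
        -1.41876942e-01],
       [ 0.00000000e+00,  0.00000000e+00,  0.00000000e+00,
         1.00000000e+00]])}
```

View pics/scene0.png

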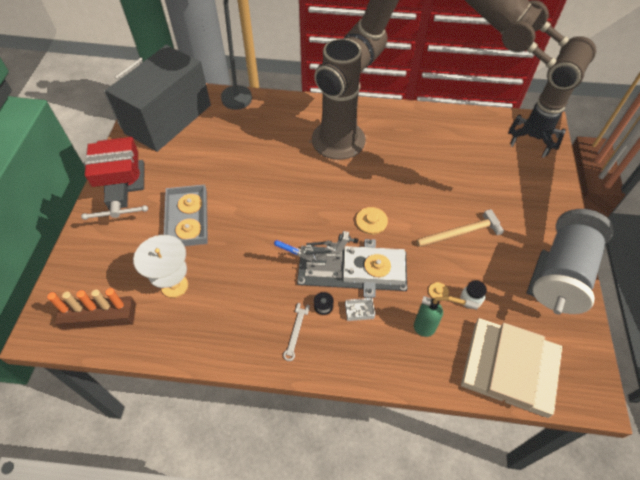

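View pics/side0.png

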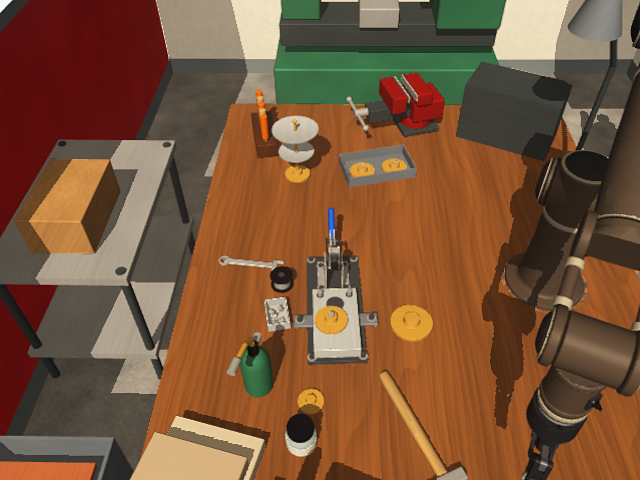

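View pics/wrist0.png

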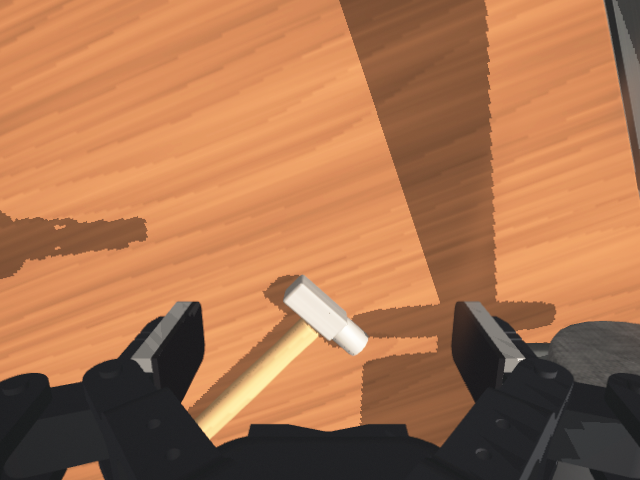

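The scene view shows the fixture at about (352,265), with its blue handle at (288,247) pointing left. Brass disc-like things: large on the bench (372,220), on the fixture table (378,265), small on the bench (438,290), two in the tray (188,203 and 188,228), and one by the stand (175,287). The one on the table fits. I'll confirm it by size and an enlarged crop.

```bash
cat > h.py <<'E'
import numpy as np, cv2
from scipy.spatial.transform import Rotation as R
from rig import env
def cam(n):
    s=env.read_state(); i=env.get_image(n)
    K=np.array([[i["fx"],0,i["cx"]],[0,i["fy"],i["cy"]],[0,0,1]]);i["K"]=K
    if n=="wrist":
        T=np.eye(4);T[:3,:3]=R.from_rotvec(s["ee_rot"]).as_matrix();T[:3,3]=s["ee_pos"]
        M=T@i["mount"];i["Rm"]=M[:3,:3];i["o"]=M[:3,3]
    else: i["Rm"]=R.from_rotvec(i["rotation"]).as_matrix();i["o"]=np.array(i["eye"])
    return i
def ray(i,uv):
    p=cv2.undistortPoints(np.array(uv,float).reshape(-1,1,2),i["K"],i["dist_coeffs"]).reshape(-1,2)
    d=np.c_[p,np.ones(len(p))]@i["Rm"].T
    return i["o"],d
def onz(i,uv,z):
    o,d=ray(i,uv);return o+d*((z-o[2])/d[:,2])[:,None]
def cloud(i):
    v,u=np.mgrid[0:480,0:640];o,d=ray(i,np.c_[u.ravel(),v.ravel()])
    P=o+d*i["depth"].reshape(-1,1);return P.reshape(480,640,3)
def proj(i,P):
    Rc=i["Rm"].T;t=-Rc@i["o"]
    return cv2.projectPoints(np.array(P,float).reshape(-1,3),cv2.Rodrigues(Rc)[0],t,i["K"],i["dist_coeffs"])[0].reshape(-1,2)
def crop(i,x0,y0,x1,y1,f,name):
    cv2.imwrite(name,cv2.resize(i["color"][y0:y1,x0:x1,::-1],None,fx=f,fy=f,interpolation=cv2.INTER_CUBIC))
E
python3 - <<'E'
from h import *
for n,b in (("scene",(265,195,465,325)),("side",(250,195,450,375))):
    i=cam(n);crop(i,*b,4 if n=="scene" else 3.3,f"pics/{n}1.png")
    P=cloud(i)
    hsv=cv2.cvtColor(i["color"],cv2.COLOR_RGB2HSV)
    m=cv2.inRange(hsv,(15,110,120),(30,255,255))
    N,l,st,c=cv2.connectedComponentsWithStats(m)
    for k in range(1,N):
        if st[k,4]>60:
            q=P[l==k];print(n,c[k].round(),st[k,4],np.median(q,0).round(3),np.ptp(q,axis=0).round(3))
    # table top: points z 0.04..0.048
    b=cv2.inRange(hsv,(100,150,80),(125,255,255))
    N,l,st,c=cv2.connectedComponentsWithStats(b)
    for k in range(1,N):
        if st[k,4]>30:
            q=P[l==k];print("blue",c[k].round(),st[k],q.min(0).round(3),q.max(0).round(3))
    g=(P[...,2]>.040)&(P[...,2]<.048)&(hsv[...,1]<60)
    N,l,st,c=cv2.connectedComponentsWithStats(g.astype(np.uint8))
    for k in range(1,N):
        if st[k,4]>150:
            q=P[l==k];r=cv2.minAreaRect(q[:,:2].astype(np.float32));print("tab",c[k].round(),st[k,4],r)
E
```

```text
scene [248.  43.] 785 [-0.531 -0.445 -0.003] [2.675 0.732 2.059]
scene [615. 113.] 169 [-0.543  1.197 -0.242] [2.625 1.524 2.134]
scene [190. 204.] 335 [ 0.375 -0.463  0.014] [0.078 0.081 0.028]
scene [371. 220.] 712 [0.368 0.145 0.012] [1.061 0.107 1.376]
scene [188. 229.] 368 [ 0.476 -0.442  0.014] [0.091 0.082 0.032]
scene [447. 234.] 203 [0.4   0.385 0.023] [1.044 0.427 1.376]
scene [377. 266.] 421 [0.565 0.17  0.053] [0.847 0.116 1.331]
scene [176. 289.] 303 [ 0.693 -0.42   0.008] [0.723 0.563 1.38 ]
scene [442. 293.] 417 [0.61  0.36  0.009] [0.803 0.34  1.379]
scene [101. 300.] 145 [ 0.798 -0.577  0.108] [0.091 0.105 0.15 ]
scene [ 73. 302.] 152 [ 0.813 -0.651  0.106] [0.625 0.854 1.377]
blue [283. 246.] [275 242  17  10  64] [ 0.561 -0.134  0.094] [1.367 0.093 1.371]
tab [374. 263.] 1110 ((0.5475621819496155, 0.1631697565317154), (0.11768598109483719, 0.18500952422618866), 3.9782707691192627)
side [ 68. 207.] 4352 [ 1.37  -0.256  0.004] [0.912 1.511 1.306]
side [393. 165.] 265 [ 0.369 -0.464  0.016] [0.216 1.513 1.163]
side [361. 169.] 292 [ 0.471 -0.441  0.016] [0.077 0.109 0.04 ]
side [297. 174.] 350 [ 0.674 -0.423  0.011] [0.079 0.095 0.041]
side [331. 320.] 724 [0.556 0.181 0.054] [0.077 0.873 1.124]
side [411. 323.] 1267 [0.36  0.155 0.012] [0.238 0.923 1.173]
side [241. 350.] 90 [0.73  0.365 0.207] [0.061 0.183 0.216]
side [412. 424.] 1295 [0.38  0.423 0.025] [0.222 0.723 1.17 ]
side [311. 399.] 460 [0.598 0.363 0.007] [0.087 0.677 1.17 ]
blue [331. 220.] [328 208   7  29 129] [ 0.542 -0.133  0.091] [0.569 1.007 1.168]
tab [338. 323.] 1672 ((0.544464111328125, 0.16391950845718384), (0.10963952541351318, 0.19223247468471527), 3.2926714420318604)
```

View pics/scene1.png

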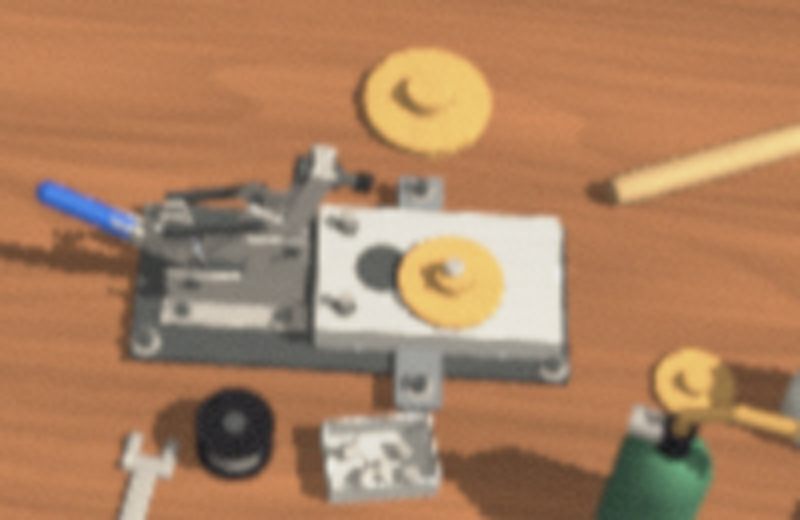

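View pics/side1.png

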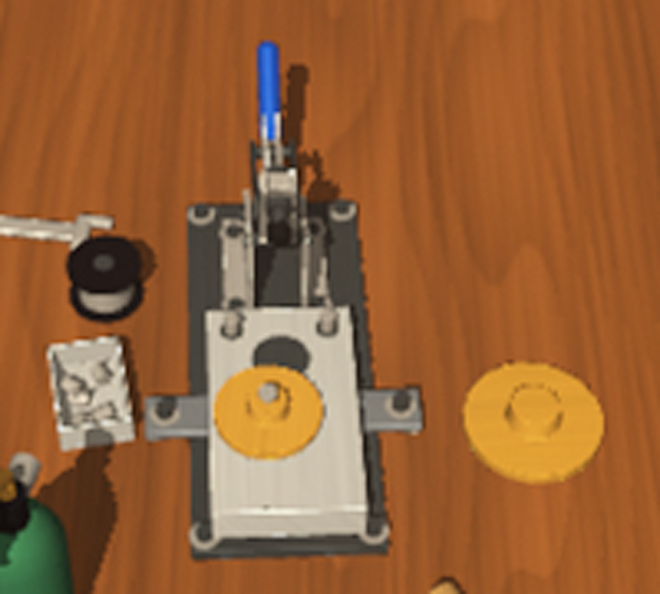

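```bash
cat >> h.py <<'E'
def fixT(ox=.549,oy=.121,yaw=np.deg2rad(93.6)):
    T=np.eye(4);T[:3,:3]=R.from_euler('z',yaw).as_matrix();T[:3,3]=[ox,oy,0];return T
def down(F,flip=False):
    # tool z down, tool x = +fixture x (or -)
    x=F[:3,0]*(-1 if flip else 1);z=np.array([0,0,-1.]);return np.c_[x,np.cross(z,x),z]
def row(Pw,Rw,s=None):
    s=s or env.read_state();R0=R.from_rotvec(s["ee_rot"]).as_matrix()
    return (R0.T@(np.array(Pw)-s["ee_pos"])*1000).round(1),R.from_matrix(R0.T@Rw).as_rotvec().round(4)
E
python3 - <<'E'
from h import *
s=env.read_state();print(R.from_rotvec(s["ee_rot"]).as_matrix().round(3))
F=fixT()
for f in (0,1):
    p=(F@[.03,0,.30,1])[:3];print(p,row(p,down(F,f)))
E
```

```text
[[-0.936  0.353 -0.001]
 [ 0.353  0.936 -0.001]
 [ 0.    -0.001 -1.   ]]
[0.54711628 0.1509408  0.3       ] (array([-458.6, -290.3,  -69.1]), array([-1.1000e-03,  6.0000e-04,  1.1471e+00]))
[0.54711628 0.1509408  0.3       ] (array([-458.6, -290.3,  -69.1]), array([-7.0000e-04, -1.2000e-03, -1.9945e+00]))
```

>>> {"name": "arm_command", "arguments": {
  "targets": [-40,-25,-69,0,0,0.1,-1,-80,-50,-69,0,0,0.2,-1,-115,-73,-69,0,0,0.3,-1,-150,-95,-69,0,0,0.4,-1,-185,-117,-69,0,0,0.5,-1,-220,-139,-69,0,0,0.6,-1,-255,-161,-69,0,0,0.7,-1,-290,-184,-69,0,0,0.8,-1,-325,-206,-69,0,0,0.9,-1,-360,-228,-69,0,0,1.0,-1,-395,-250,-69,0,0,1.1,-1,-430,-272,-69,0,0,1.147,-1]
}}

```text
t: 1.25
ee_pos: [0.5082, 0.2024, 0.3004]
ee_rot: [2.155, 2.286, 0.001]
force: [0.3, 0.0, -0.1]
gripper_width: 1.0
```

```bash
python3 - <<'E'
from h import *
i=cam("wrist");cv2.imwrite("pics/w1.png",i["color"][:,:,::-1])
s=env.read_state();print(s["t"],s["ee_pos"],s["qpos"],s["force"])
F=fixT()
names=dict(nest=(0,0,44),pl=(-28.3,36.2,60),pr=(-28.3,-36.2,60),c1=(135,55,44),c2=(135,-55,44),c3=(-50,55,44),c4=(-50,-55,44),he=(-260,0,129))
for k,v in names.items(): print(k,proj(i,(F@[*np.array(v)/1000,1])[:3]).round())
E
```

```text
1.3 [0.51309661 0.19591916 0.30046307] [ 0.28997812  0.10197597  1.73949838 -0.00808911  1.2966485   0.23825355] [ 3.48199353 -2.14946545  0.6882354 ]
nest [[364. 273.]]
pl [[328. 306.]]
pr [[401. 305.]]
c1 [[307. 136.]]
c2 [[426. 136.]]
c3 [[310. 318.]]
c4 [[416. 317.]]
he [[365. 547.]]
```

View pics/w1.png

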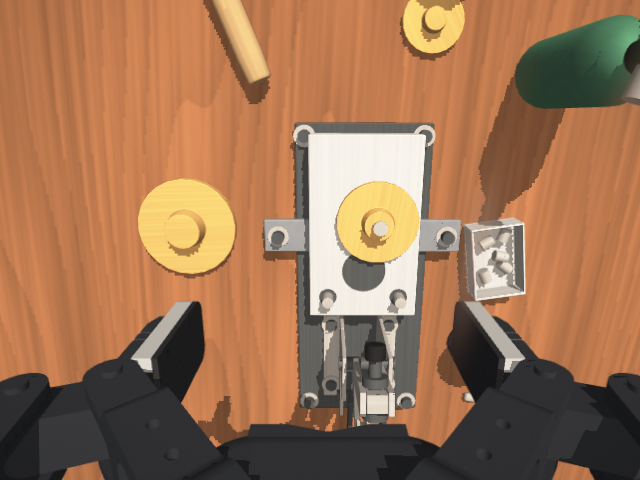

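The view shows the table, with posts at (328,300) and (400,300), the nest hole at (363,270), and the disc with its stud at (378,222), offset a little to the right. The disc is mid-sized between the large one at (186,226) and the small one at (434,22). I'll take a settled picture and refine the numbers.

```bash
python3 - <<'E'
from h import *
for k in range(2): i=cam("wrist")
cv2.imwrite("pics/w2.png",i["color"][:,:,::-1])
crop(i,290,110,450,340,2.6,"pics/w2c.png")
s=env.read_state();print(s["t"],s["ee_pos"],s["joint_velocities"].round(3),s["force"])
F=fixT();G=np.linalg.inv(F)
hsv=cv2.cvtColor(i["color"],cv2.COLOR_RGB2HSV)
m=cv2.inRange(hsv,(15,110,120),(32,255,255))
cs,_=cv2.findContours(m,cv2.RETR_EXTERNAL,cv2.CHAIN_APPROX_NONE)
for c in cs:
    if cv2.contourArea(c)>800:
        W=onz(i,c.reshape(-1,2),.052 if abs(c[:,0,0].mean()-378)<25 else .008)
        (x,y),r=cv2.minEnclosingCircle(W[:,:2].astype(np.float32));print("brass",c[:,0].mean(0),(x,y),r*1e3,"fix",(G@[x,y,0,1])[:2]*1e3)
m=((hsv[...,1]<50)&(hsv[...,2]>200)).astype(np.uint8)
m[:, :290]=0;m[:,445:]=0
cs,_=cv2.findContours(m,cv2.RETR_EXTERNAL,cv2.CHAIN_APPROX_NONE)
c=max(cs,key=cv2.contourArea);c=c.reshape(-1,2)
print(cv2.boundingRect(c))
W=onz(i,c,.044);L=(G@np.c_[W,np.ones(len(W))].T).T*1e3
for nm,sel in (("y+",(abs(L[:,1]-55)<7)&(L[:,0]>-20)&(L[:,0]<125)),("y-",(abs(L[:,1]+55)<7)&(L[:,0]>-20)&(L[:,0]<125)),("x+",(abs(L[:,0]-135)<8)&(abs(L[:,1])<48)),("x-",(abs(L[:,0]+50)<8)&(abs(L[:,1])<48))):
    q=L[sel];
    vx,vy,x0,y0=cv2.fitLine(q[:,:2].astype(np.float32),cv2.DIST_HUBER,0,.01,.01).ravel();print(nm,len(q),np.median(q,0),"dir",np.degrees(np.arctan2(vy,vx)),(x0,y0))
# nest hole
m=cv2.inRange(i["color"],(40,40,40),(130,130,130));m[:255]=0;m[292:]=0;m[:,:335]=0;m[:,395:]=0
cs,_=cv2.findContours(m,cv2.RETR_EXTERNAL,cv2.CHAIN_APPROX_NONE)
for c in cs:
    if cv2.contourArea(c)>200: print("hole",cv2.boundingRect(c))
E
```

```text
1.4 [0.50882934 0.20173819 0.30011104] [ 0.066 -0.012  0.018  0.033  0.012  0.006] [-0.16797529  0.55924251 -0.9061594 ]
brass [374.56956522 217.46521739] (0.5566962957382202, 0.17582659423351288) 40.28817266225815 fix [ 54.23515207 -11.12369919]
brass [184.16       222.02181818] (0.3598107099533081, 0.14867471158504486) 53.97001653909683 fix [ 39.49939567 187.07825868]
brass [430.0960452   19.46327684] (0.5979183912277222, 0.364758163690567) 29.63370829820633 fix [240.20555144 -64.12756369]
brass [239.62290503  32.35195531] (0.4179891049861908, 0.33637508749961853) 40.212102234363556 fix [223.17633612 117.2288613 ]
(290, 121, 143, 191)
y+ 144 [  55.87808216   54.05976274   44.         1000.        ] dir -0.30308342 (np.float32(50.947002), np.float32(54.019417))
y- 144 [  56.04674517  -53.38939508   44.         1000.        ] dir -0.3927494 (np.float32(49.26101), np.float32(-53.329563))
x+ 109 [ 137.30022259   -2.18375592   44.         1000.        ] dir 89.61825 (np.float32(137.26114), np.float32(-1.91888))
x- 89 [ -45.45016979   -1.19413421   44.         1000.        ] dir 89.483444 (np.float32(-45.456944), np.float32(-1.4100573))
hole (340, 255, 43, 32)
```

View pics/w2c.png

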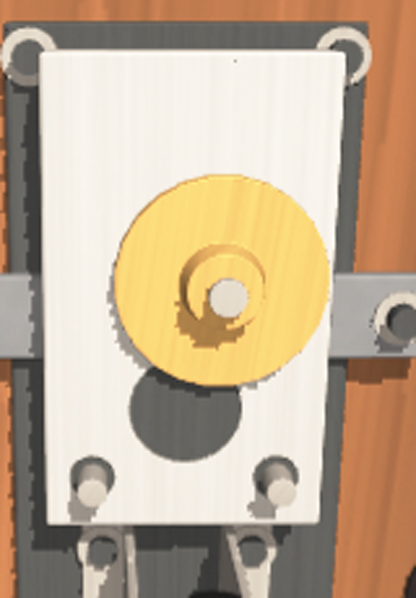

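```bash
cat > meas.py <<'E'
from h import *
def meas(i,F):
    G=np.linalg.inv(F)
    hsv=cv2.cvtColor(i["color"],cv2.COLOR_RGB2HSV)
    out={}
    m=((hsv[...,1]<50)&(hsv[...,2]>190)).astype(np.uint8)
    e=proj(i,[(F@[*p,.044,1])[:3] for p in ((-.062,-.066),(.15,-.066),(.15,.066),(-.062,.066))]).astype(np.int32)
    k=np.zeros_like(m);cv2.fillPoly(k,[e],1);m&=k
    cs,_=cv2.findContours(m,cv2.RETR_EXTERNAL,cv2.CHAIN_APPROX_NONE)
    c=max(cs,key=cv2.contourArea).reshape(-1,2)
    W=onz(i,c,.044);L=(G@np.c_[W,np.ones(len(W))].T).T*1e3
    for nm,sel in (("y+",(abs(L[:,1]-55)<7)&(L[:,0]>-20)&(L[:,0]<125)),("y-",(abs(L[:,1]+55)<7)&(L[:,0]>-20)&(L[:,0]<125)),("x+",(abs(L[:,0]-135)<8)&(abs(L[:,1])<48)),("x-",(abs(L[:,0]+50)<8)&(abs(L[:,1])<48))):
        q=L[sel]
        if len(q)<10: continue
        vx,vy,x0,y0=cv2.fitLine(q[:,:2].astype(np.float32),cv2.DIST_HUBER,0,.01,.01).ravel();print(nm,len(q),np.median(q[:,:2],0).round(1),"dir",round(float(np.degrees(np.arctan2(vy,vx))),2))
    m=cv2.inRange(hsv,(15,110,120),(32,255,255))
    cs,_=cv2.findContours(m,cv2.RETR_EXTERNAL,cv2.CHAIN_APPROX_NONE)
    for c in cs:
        if cv2.contourArea(c)>200:
            W=onz(i,c.reshape(-1,2),.052);(x,y),r=cv2.minEnclosingCircle(W[:,:2].astype(np.float32));f=(G@[x,y,0,1])[:2]*1e3
            if abs(f[0])<110 and abs(f[1])<60: print("disc r",r*1e3,"fix",f)
E
python3 - <<'E'
from meas import *
i=cam("wrist");i=cam("wrist")
s=env.read_state();print(s["t"],s["ee_pos"],s["joint_velocities"].round(3))
meas(i,fixT())
i=cam("scene");meas(i,fixT());i=cam("side");meas(i,fixT())
s=env.read_state();print(s["t"],s["ee_pos"],s["joint_velocities"].round(3))
E
```

```text
1.5 [0.5070463  0.20432359 0.29998508] [ 0.033 -0.005  0.006  0.     0.     0.   ]
y+ 144 [55.8 54.2] dir -0.81
y- 144 [ 55.6 -53.4] dir -0.38
x+ 109 [137.   -2.2] dir 89.9
x- 92 [-45.7   0.1] dir 89.85
disc r 40.20369052886963 fix [ 54.17851067 -10.84666632]
y+ 46 [52.5 52.9] dir -0.54
y- 49 [ 53.5 -55.4] dir -0.86
x+ 27 [132.7  -0.6] dir 88.06
x- 28 [-47.3  -2.1] dir -88.29
disc r 39.388030767440796 fix [ 49.05026979 -13.46267004]
y+ 49 [55.2 52.7] dir -0.19
y- 48 [ 64.1 -51.4] dir -1.41
x- 29 [-46.2   1.8] dir 87.52
disc r 42.76846721768379 fix [ 52.45669414 -11.57953013]
1.6 [0.50651757 0.20537127 0.30012318] [ 0.014 -0.002  0.001 -0.005 -0.001 -0.002]
```

```bash
sed -i 's/ox=.549,oy=.121,yaw=np.deg2rad(93.6)/ox=.5484,oy=.123,yaw=np.deg2rad(93.2)/' h.py
cat >> h.py <<'E'
def go(x,y,z,flip=False,F=None):
    F=fixT() if F is None else F
    return row((F@[x/1e3,y/1e3,z/1e3,1])[:3],down(F,flip))
def where():
    s=env.read_state();F=fixT();G=np.linalg.inv(F)
    print("t",round(s["t"],2),"fix",((G@[*s["ee_pos"],1])[:3]*1e3).round(1),"F fix",(G[:3,:3]@s["force"]).round(1),"grip",round(s["gripper_width"],3),"q",s["qpos"].round(2))
E
python3 - <<'E'
from h import *
where();print(go(113,-11,110));print(go(113,-11,56))
E
```

```text
t 1.6 fix [ 84.6  37.2 300.1] F fix [ 0.7  0.1 -1.1] grip 0.997 q [0.31 0.1  1.74 0.   1.3  0.24]
(array([ 27.9,  48.6, 190.1]), array([-0.0007, -0.0004,  0.0089]))
(array([ 27.9,  48.6, 244.1]), array([-0.0007, -0.0004,  0.0089]))
```

>>> {"name": "arm_command", "arguments": {
  "targets": [10,15,36,0,0,0.005,0,20,34,72,0,0,0.009,0,28,48.6,108,0,0,0.009,0,28,48.6,145,0,0,0.009,0,28,48.6,180,0,0,0.009,0,28,48.6,205,0,0,0.009,0,28,48.6,225,0,0,0.009,0,28,48.6,236,0,0,0.009,0,28,48.6,240,0,0,0.009,0,28,48.6,240,0,0,0.009,0]
}}

```text
t: 2.43
ee_pos: [0.5532, 0.2362, 0.0597]
ee_rot: [-2.158, -2.282, 0.002]
force: [-0.4, 1.0, 1.1]
gripper_width: 0.503
```

```bash
python3 - <<'E'
from h import *
i=cam("wrist");cv2.imwrite("pics/w3.png",i["color"][:,:,::-1]);i=cam("side");crop(i,250,195,450,375,3.3,"pics/s3.png");where();print(go(113,-11,48))
E
```

```text
t 2.53 fix [112.7 -13.1  61.8] F fix [-0.2 -0.9  0.4] grip 0.5 q [0.33 0.47 1.79 0.   0.88 0.28]
(array([ 0.3, -2.1, 13.8]), array([ 0.0026, -0.0008, -0.0009]))
```

View pics/w3.png

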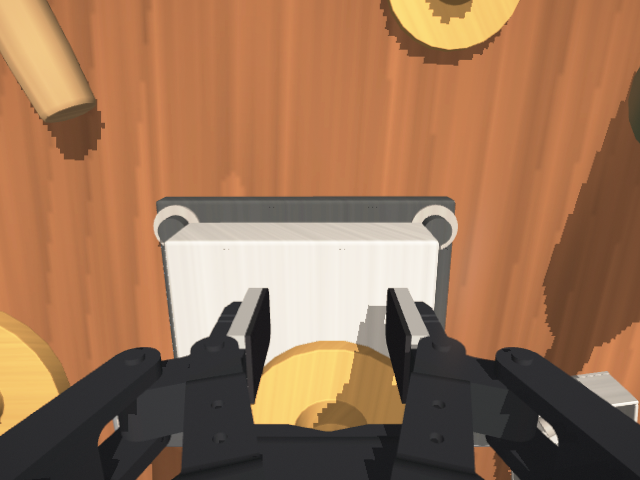

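View pics/s3.png

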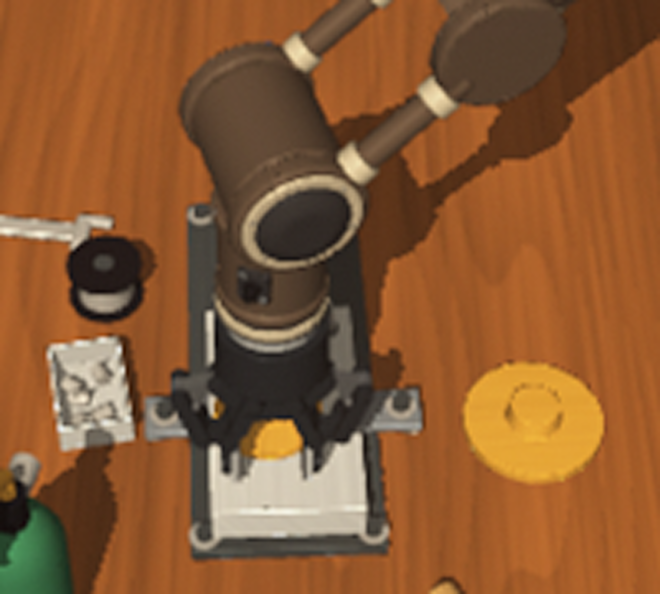

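The fingers hang behind the disc, which is centred between the pads (pads at 268 and 388, disc apex at about 332). Now I'll lower gently to find the table.

>>> {"name": "arm_command", "arguments": {
  "targets": [0,0,5,0,0,0,0,0,0,10,0,0,0,0,0,0,12,0,0,0,0,0,0,12,0,0,0,0]
}}

```text
t: 2.87
ee_pos: [0.5538, 0.235, 0.048]
ee_rot: [-2.161, -2.28, 0.001]
force: [-0.1, -0.0, -0.2]
gripper_width: 0.5
```

```bash
python3 - <<'E'
from h import *
where()
E
```

```text
t 2.87 fix [111.6 -11.6  48. ] F fix [-0.   0.1 -0.2] grip 0.5 q [0.33 0.49 1.8  0.   0.85 0.28]
```

>>> {"name": "arm_command", "arguments": {
  "targets": [0,0,1,0,0,0,0,0,0,2,0,0,0,0,0,0,3,0,0,0,0,0,0,3,0,0,0,0]
}}

```text
t: 3.2
ee_pos: [0.5541, 0.2352, 0.0451]
ee_rot: [-2.161, -2.28, 0.0]
force: [-0.4, -0.0, 1.4]
gripper_width: 0.498
```

```bash
python3 - <<'E'
from h import *
where()
E
```

```text
t 3.2 fix [111.7 -11.9  45.1] F fix [0.  0.4 1.4] grip 0.498 q [0.33 0.5  1.8  0.   0.85 0.28]
```

>>> {"name": "arm_command", "arguments": {
  "targets": [0,0,1,0,0,0,0,0,0,2,0,0,0,0,0,0,2,0,0,0,0]
}}

```text
t: 3.45
ee_pos: [0.554, 0.2352, 0.043]
ee_rot: [-2.161, -2.28, 0.001]
force: [-1.3, 0.1, 0.6]
gripper_width: 0.505
```

```bash
python3 - <<'E'
from h import *
where();i=cam("wrist");crop(i,160,180,480,440,2.5,"pics/w4.png")
E
```

```text
t 3.45 fix [111.7 -11.8  43. ] F fix [0.2 1.3 0.6] grip 0.505 q [0.33 0.5  1.8  0.   0.84 0.28]
```

View pics/w4.png

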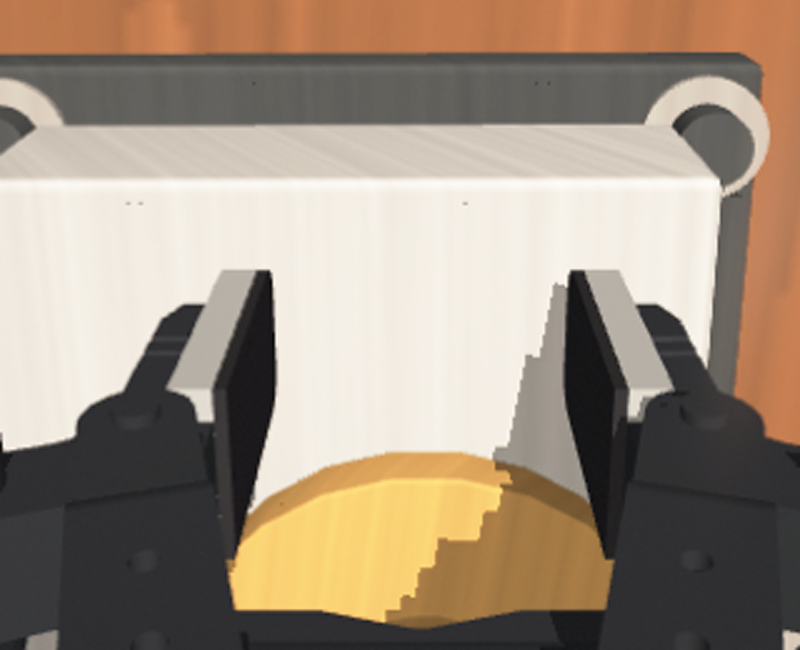

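>>> {"name": "arm_command", "arguments": {
  "targets": [-5,0,0,0,0,0,0,-9,0,0,0,0,0,0,-13,0,0,0,0,0,0,-17,-1,0,0,0,0,0,-21,-2,0,0,0,0,0,-25,-3,0,0,0,0,0,-29,-4,0,0,0,0,0,-33,-5,0,0,0,0,0,-37,-6,0,0,0,0,0,-41,-7,0,0,0,0,0,-45,-8,0,0,0,0,0,-45,-8,0,0,0,0,0]
}}

```text
t: 4.5
ee_pos: [0.5483, 0.189, 0.0433]
ee_rot: [2.161, 2.28, -0.001]
force: [1.1, 0.8, -0.3]
gripper_width: 0.501
```

```bash
python3 - <<'E'
from h import *
where();i=cam("wrist");crop(i,160,180,480,440,2.5,"pics/w5.png")
E
```

```text
t 4.5 fix [65.9 -3.6 43.3] F fix [ 0.7 -1.1 -0.3] grip 0.501 q [ 0.26  0.47  1.85 -0.    0.83  0.2 ]
```

View pics/w5.png

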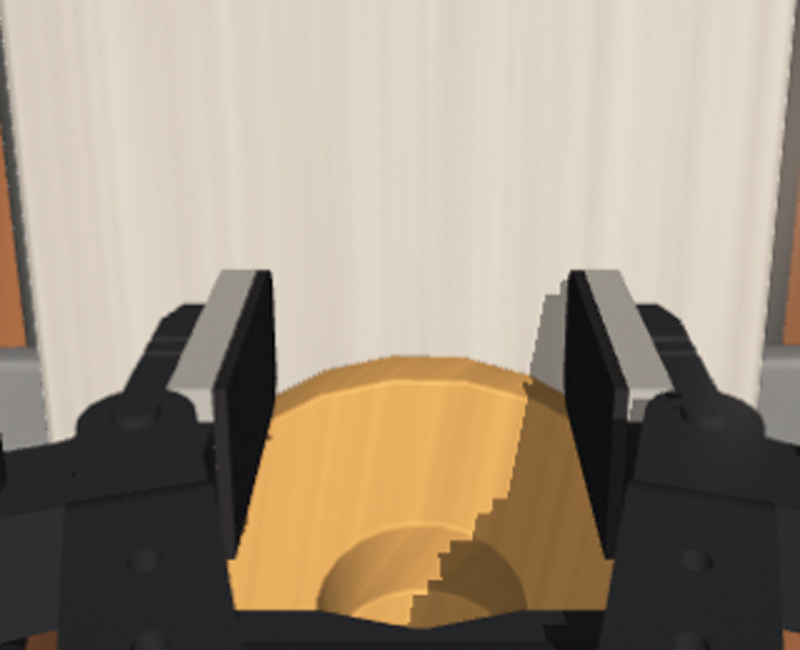

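>>> {"name": "arm_command", "arguments": {
  "targets": [-4,-1,0,0,0,0,0,-8,-2,0,0,0,0,0,-12,-3,0,0,0,0,0,-15,-3.5,0,0,0,0,0,-15,-3.5,0,0,0,0,0]
}}

```text
t: 4.97
ee_pos: [0.5457, 0.174, 0.0432]
ee_rot: [2.161, 2.28, -0.001]
force: [0.7, 1.1, -0.5]
gripper_width: 0.502
```

```bash
python3 - <<'E'
from h import *
where()
E
```

```text
t 4.97 fix [51.1 -0.1 43.2] F fix [ 1.1 -0.7 -0.5] grip 0.502 q [ 0.23  0.46  1.87 -0.    0.82  0.18]
```

>>> {"name": "arm_command", "arguments": {
  "targets": [-1,0,0,0,0,0,0,-2,0,0,0,0,0,0,-3,0,0,0,0,0,0,-3,0,0,0,0,0,0]
}}

```text
t: 5.3
ee_pos: [0.5459, 0.1718, 0.0432]
ee_rot: [-2.16, -2.28, 0.0]
force: [-0.7, 3.0, 0.9]
gripper_width: 0.501
```

>>> {"name": "arm_command", "arguments": {
  "targets": [-1,0,0,0,0,0,0,-2,0,0,0,0,0,0,-2,0,0,0,0,0,0]
}}

```text
t: 5.55
ee_pos: [0.5461, 0.1697, 0.0432]
ee_rot: [-2.161, -2.281, 0.0]
force: [-0.1, 2.7, -1.4]
gripper_width: 0.499
```

```bash
python3 - <<'E'
from h import *
where();i=cam("side");crop(i,270,240,420,370,4,"pics/s6.png");i=cam("wrist");crop(i,160,180,480,440,2.5,"pics/w6.png")
E
```

```text
t 5.55 fix [46.7 -0.3 43.2] F fix [ 2.7 -0.  -1.4] grip 0.499 q [ 0.23  0.45  1.87 -0.    0.82  0.17]
```

View pics/s6.png

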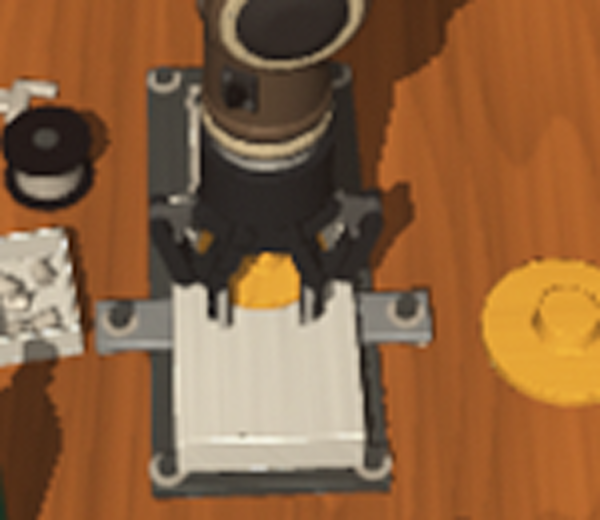

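View pics/w6.png

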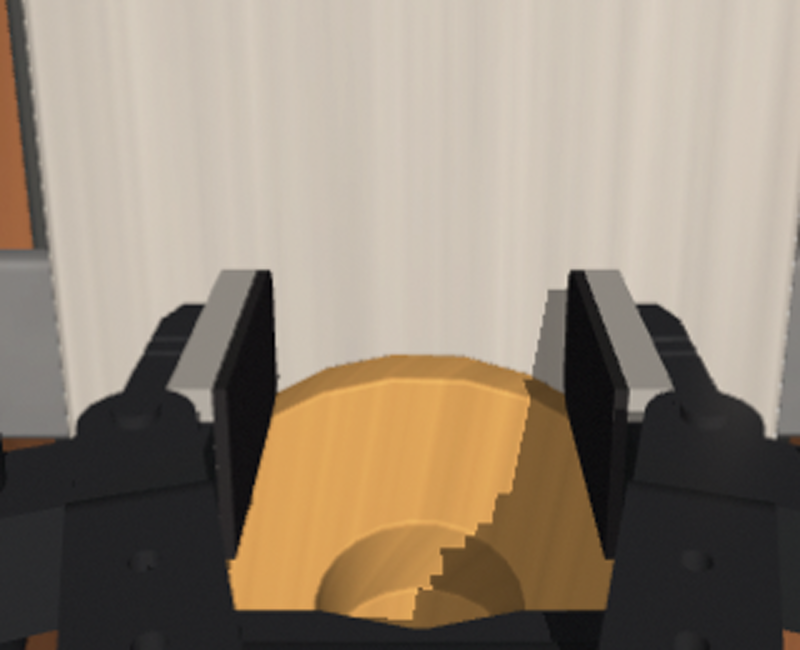

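>>> {"name": "arm_command", "arguments": {
  "targets": [-1,0,0,0,0,0,0,-2,0,0,0,0,0,0,-2,0,0,0,0,0,0]
}}

```text
t: 5.9
ee_pos: [0.5462, 0.1676, 0.0432]
ee_rot: [2.161, 2.281, -0.0]
force: [0.1, 2.7, 0.5]
gripper_width: 0.5
```

>>> {"name": "arm_command", "arguments": {
  "targets": [-0.5,0,0,0,0,0,0,-1,0,0,0,0,0,0,-1,0,0,0,0,0,0]
}}

```text
t: 6.15
ee_pos: [0.5463, 0.1668, 0.0433]
ee_rot: [-2.161, -2.28, -0.0]
force: [-0.7, 4.3, -0.0]
gripper_width: 0.504
```

```bash
python3 - <<'E'
from h import *
where();i=cam("wrist");W=onz(i,[(330,332)],.052);print(np.linalg.inv(fixT())@[*W[0],1])
E
```

```text
t 6.15 fix [43.9 -0.4 43.3] F fix [ 4.3  0.5 -0. ] grip 0.504 q [0.22 0.45 1.87 0.   0.82 0.17]
[ 3.99840351e-02 -6.79717730e-04  5.20000000e-02  1.00000000e+00]
```

>>> {"name": "arm_command", "arguments": {
  "targets": [-0.5,0,0,0,0,0,0,-1,0,0,0,0,0,0,-1,0,0,0,0,0,0]
}}

```text
t: 6.45
ee_pos: [0.5466, 0.1664, 0.0433]
ee_rot: [-2.161, -2.28, -0.002]
force: [-0.3, 5.4, -1.0]
gripper_width: 0.501
```

>>> {"name": "arm_command", "arguments": {
  "targets": [-0.5,0,0,0,0,0,0,-1,0,0,0,0,0,0,-1,0,0,0,0,0,0]
}}

```text
t: 6.7
ee_pos: [0.547, 0.166, 0.0434]
ee_rot: [-2.162, -2.279, -0.004]
force: [1.1, 7.7, -1.3]
gripper_width: 0.5
```

```bash
python3 - <<'E'
from h import *
where()
E
```

```text
t 6.7 fix [43.  -1.  43.4] F fix [ 7.6 -1.5 -1.3] grip 0.5 q [0.22 0.45 1.87 0.   0.81 0.16]
```

Force is rising and the TCP has stalled, so the disc is on at least one post. I'll back off and check the seating.

>>> {"name": "arm_command", "arguments": {
  "targets": [8,0,0,0,0,0,0,22,0,0,0,0,0,0,30,0,-20,0,0,0,0,35,0,-60,0,0,0,0,38,0,-100,0,0,0,0,40,0,-140,0,0,0,0,40,0,-180,0,0,0,0,40,0,-190,0,0,0,0,40,0,-190,0,0,0,0,40,0,-190,0,0,0,0]
}}

```text
t: 7.53
ee_pos: [0.5441, 0.2048, 0.2333]
ee_rot: [2.16, 2.281, -0.0]
force: [-0.7, -1.0, -1.5]
gripper_width: 0.5
```

```bash
python3 - <<'E'
from meas import *
i=cam("wrist");i=cam("wrist");where();crop(i,230,130,430,330,3,"pics/w7.png")
meas(i,fixT())
print(proj(i,[(fixT()@[-.0283,y,.060,1])[:3] for y in (.0362,-.0362)]))
E
```

```text
t 7.63 fix [ 81.4   1.5 230.5] F fix [-0.4  0.5  0.2] grip 0.497 q [ 0.29  0.23  1.74 -0.    1.18  0.23]
y+ 170 [56.7 53.8] dir 0.53
y- 143 [ 67.9 -53.7] dir -0.15
x+ 130 [135.8  -0.2] dir 89.91
x- 108 [-47.9  -0.2] dir -89.98
disc r 40.71281850337982 fix [1.28003925 0.57467778]
[[287.04173168 338.47119733]
 [373.70658151 338.4953725 ]]
```

View pics/w7.png

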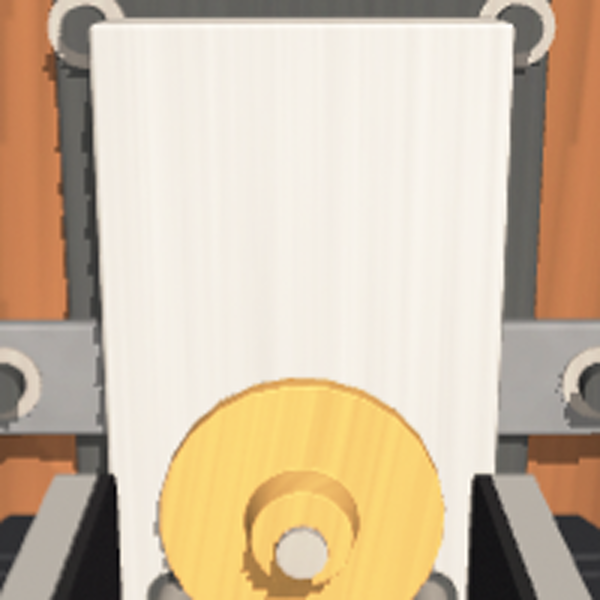

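```bash
python3 - <<'E'
from h import *
i=cam("wrist");crop(i,265,240,395,365,6,"pics/w8.png")
E
```

```text
(no output)
```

View pics/w8.png

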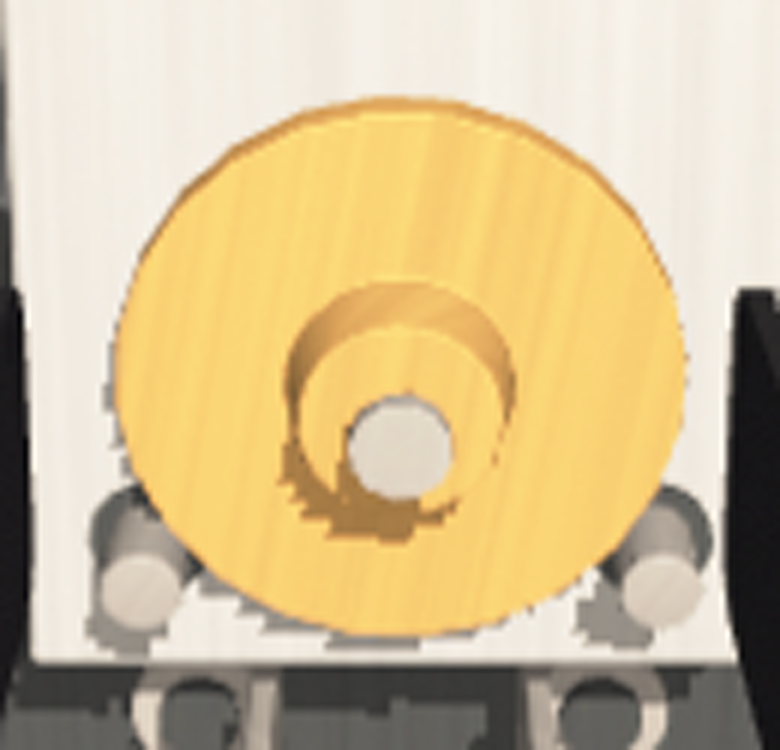

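The disc rim meets both posts symmetrically (posts at 142 and 662, disc centre at 400 in the crop), so it's home. Next I'll go over the clamp to behind the handle, with the fingers shut.

```bash
sed -i 's/ox=.5484,oy=.123,/ox=.5483,oy=.1242,/' h.py; python3 - <<'E'
from h import *
where();print(go(-290,0,265))
E
```

```text
t 7.68 fix [ 80.1   1.5 230.1] F fix [-0.2 -0.  -0.3] grip 0.501 q [ 0.29  0.23  1.74 -0.    1.18  0.23]
(array([-370.2,    2. ,  -34.3]), array([-0.0057,  0.0017, -0.0018]))
```

>>> {"name": "arm_command", "arguments": {
  "targets": [0,0,-15,0,0,0,1,-15,0,-35,0,0,0,1,-45,0,-35,0,0,0,1,-80,1,-35,0,0,0,1,-120,1,-35,0,0,0,1,-160,2,-35,0,0,0,1,-200,2,-35,0,0,0,1,-240,2,-35,0,0,0,1,-280,2,-35,0,0,0,1,-310,2,-35,0,0,0,1,-340,2,-35,0,0,0,1,-360,2,-35,0,0,0,1]
}}

```text
t: 8.68
ee_pos: [0.5642, -0.1574, 0.2653]
ee_rot: [-2.161, -2.275, 0.005]
force: [0.5, -0.2, 0.8]
gripper_width: -0.002
```

```bash
python3 - <<'E'
from h import *
i=cam("wrist");i=cam("wrist");where();cv2.imwrite("pics/w9.png",i["color"][:,:,::-1])
hsv=cv2.cvtColor(i["color"],cv2.COLOR_RGB2HSV);b=cv2.inRange(hsv,(100,130,60),(125,255,255))
P=cloud(i);G=np.linalg.inv(fixT())
q=P[b>0];q=(G[:3,:3]@q.T).T+G[:3,3];q*=1e3
# bin by x
for a in range(-280,-170,10):
    s=q[(q[:,0]>=a)&(q[:,0]<a+10)]
    if len(s):print(a,len(s),np.median(s,0).round(1),s[:,1].min().round(1),s[:,1].max().round(1),s[:,2].max().round(1))
i=cam("side");cv2.imwrite("pics/s9.png",i["color"][120:420,180:500,::-1].repeat(2,0).repeat(2,1))
E
```

```text
t 8.78 fix [-282.4   -0.3  265.4] F fix [-0.1  0.7 -0. ] grip -0.001 q [-0.35  0.21  1.69 -0.    1.25 -0.4 ]
-270 9 [-260.6   -0.   127.8] -2.7 2.7 129.8
-260 341 [-2.542e+02 -1.000e-01  1.303e+02] -8.8 8.0 133.3
-250 409 [-2.451e+02 -1.000e-01  1.261e+02] -8.8 8.1 132.4
-240 393 [-2.349e+02 -1.000e-01  1.190e+02] -8.4 8.1 125.5
-230 395 [-2.249e+02 -2.000e-01  1.120e+02] -8.6 8.3 118.6
-220 381 [-2.148e+02 -2.000e-01  1.050e+02] -8.7 8.3 407.1
-210 253 [-2.061e+02 -2.000e-01  9.920e+01] -8.9 8.4 103.9
-200 166 [-195.7   -0.3   92.7] -8.9 8.5 97.7
-190 6 [-189.9   -0.6   88. ] -9.9 1.1 88.9
```

View pics/w9.png

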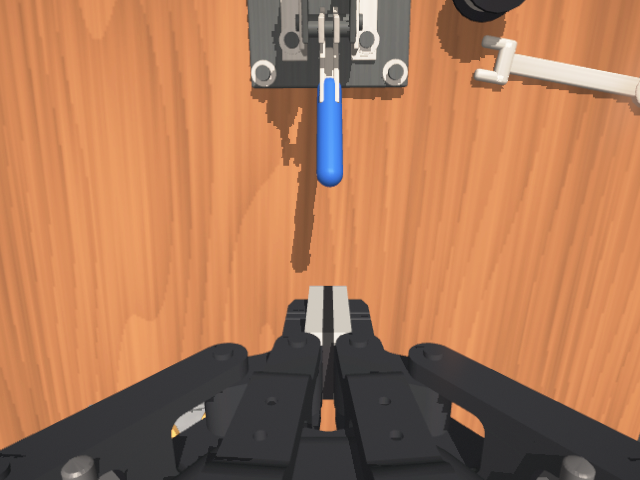

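View pics/s9.png

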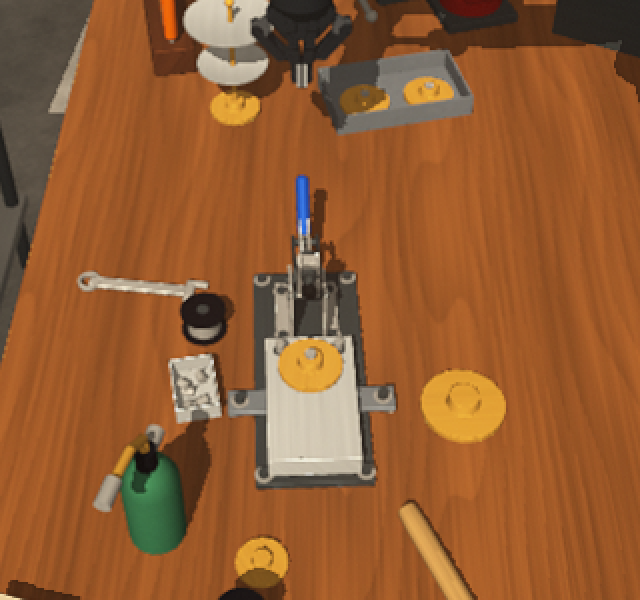

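The handle end is at fixture (-260, 0, 128) and lies in the plane, as the model has it; the shut fingers are 20 mm behind it and in line. I'll lower behind it.

>>> {"name": "arm_command", "arguments": {
  "targets": [-5,0,30,0,0,0,1,-7,0,65,0,0,0,1,-7,0,100,0,0,0,1,-7,0,130,0,0,0,1,-7,0,150,0,0,0,1,-7,0,160,0,0,0,1,-7,0,160,0,0,0,1]
}}

```text
t: 9.42
ee_pos: [0.563, -0.1593, 0.1042]
ee_rot: [-2.154, -2.276, 0.005]
force: [-0.4, -0.1, 0.4]
gripper_width: -0.0
```

```bash
python3 - <<'E'
from h import *
where();s=env.read_state()
G=np.linalg.inv(fixT());p=(G@[*s["ee_pos"],1])[:3]*1e3
for h in np.r_[np.arange(0,1.05,.1),1.03,1.047,1.06,1.08]:
    f=np.deg2rad(145)-h;print(round(h,3),np.round([-144+132*np.cos(f)-20-p[0],-(48+132*np.sin(f)-20-p[2])],1))
print(go(-290,0,104))
E
```

```text
t 9.42 fix [-283.9    1.2  104.2] F fix [-0.1  0.4  0.4] grip -0.0 q [-0.35  0.39  1.81  0.    0.95 -0.41]
0.0 [11.8  0.5]
0.1 [19.9 -9.9]
0.2 [ 29.  -19.5]
0.3 [ 39.  -28.1]
0.4 [ 49.8 -35.7]
0.5 [ 61.3 -42.1]
0.6 [ 73.4 -47.4]
0.7 [ 86.  -51.4]
0.8 [ 98.9 -54.1]
0.9 [112.  -55.6]
1.0 [125.2 -55.7]
1.03 [129.1 -55.5]
1.047 [131.4 -55.3]
1.06 [133.1 -55.2]
1.08 [135.7 -54.9]
(array([-6.1,  1.2,  0.2]), array([-0.0076, -0.0036, -0.0007]))
```

>>> {"name": "arm_command", "arguments": {
  "targets": [6,1,0,0,0,0,1,12,1,0,0,0,0,1,16,1,-5,0,0,0,1,20,1,-10,0,0,0,1,24,1,-15,0,0,0,1,29,1,-19.5,0,0,0,1,34,1,-24,0,0,0,1,39,1,-28,0,0,0,1,39,1,-28,0,0,0,1]
}}

```text
t: 10.17
ee_pos: [0.5674, -0.1232, 0.1406]
ee_rot: [2.156, 2.276, 0.004]
force: [2.0, -3.4, 2.9]
gripper_width: 0.001
```

```bash
python3 - <<'E'
from h import *
where();i=cam("wrist");cv2.imwrite("pics/w10.png",i["color"][:,:,::-1])
i=cam("scene");crop(i,250,180,420,310,4.5,"pics/sc10.png")
E
```

```text
t 10.17 fix [-248.1   -5.2  140.6] F fix [-3.5 -1.8  2.9] grip 0.001 q [-0.29  0.32  1.82 -0.    1.   -0.34]
```

View pics/w10.png

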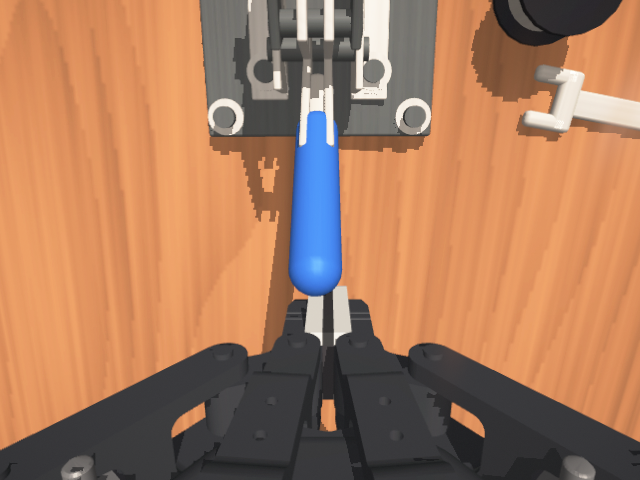

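View pics/sc10.png

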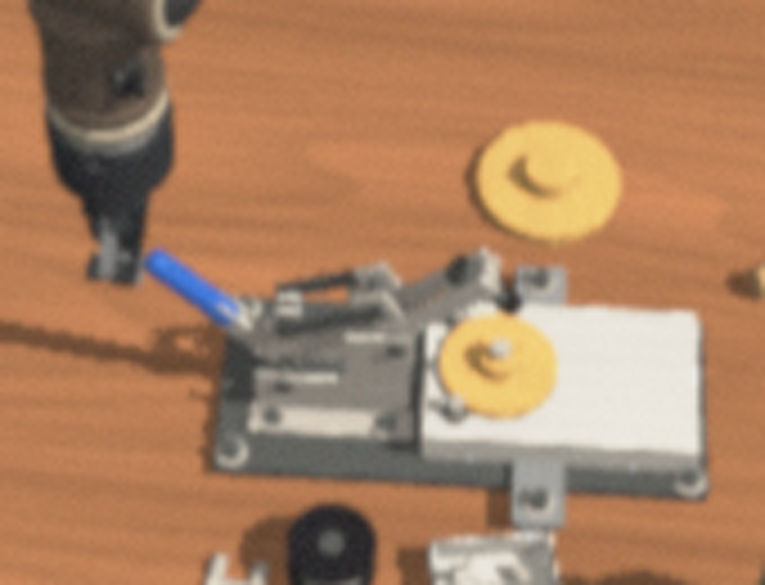

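```bash
python3 - <<'E'
from h import *
where();i=cam("wrist");where();print(env.read_state()["ee_rot"], go(-245,0,132))
E
```

```text
t 10.27 fix [-248.    -4.5  138.9] F fix [-3.4  0.2  1.8] grip -0.005 q [-0.29  0.32  1.82 -0.    1.   -0.34]
t 10.32 fix [-247.9   -3.8  138.1] F fix [-3.5  0.6  2.4] grip 0.002 q [-0.29  0.32  1.82 -0.    1.   -0.34]
[2.15813451e+00 2.27882758e+00 1.42800665e-03] (array([ 2.9, -3.8,  6.1]), array([ 0.0027,  0.0016, -0.0015]))
```

>>> {"name": "arm_command", "arguments": {
  "targets": [5,-1,-4,0,0,0,1,11,-1,-7.5,0,0,0,1,17,-1,-11,0,0,0,1,22,-1,-14,0,0,0,1,28,-1,-17,0,0,0,1,34,-1,-19,0,0,0,1,40,-1,-21,0,0,0,1,47,-1,-23,0,0,0,1,47,-1,-23,0,0,0,1,47,-1,-23,0,0,0,1]
}}

```text
t: 11.15
ee_pos: [0.5614, -0.0752, 0.1593]
ee_rot: [-2.16, -2.282, 0.0]
force: [-0.4, -0.2, 0.4]
gripper_width: -0.0
```

```bash
python3 - <<'E'
from h import *
where();i=cam("wrist");where();cv2.imwrite("pics/w11.png",i["color"][:,:,::-1])
i=cam("scene");crop(i,250,180,420,310,4.5,"pics/sc11.png");where()
E
```

```text
t 11.15 fix [-199.8   -1.9  159.3] F fix [-0.2  0.4  0.4] grip -0.0 q [-0.21  0.28  1.83 -0.    1.03 -0.26]
t 11.2 fix [-200.1   -1.9  159.2] F fix [-0.5 -0.4  0.1] grip -0.003 q [-0.21  0.28  1.83 -0.    1.03 -0.27]
t 11.25 fix [-200.4   -1.9  159.2] F fix [-0.1  0.2  0.5] grip -0.0 q [-0.21  0.28  1.83 -0.    1.03 -0.27]
```

View pics/w11.png

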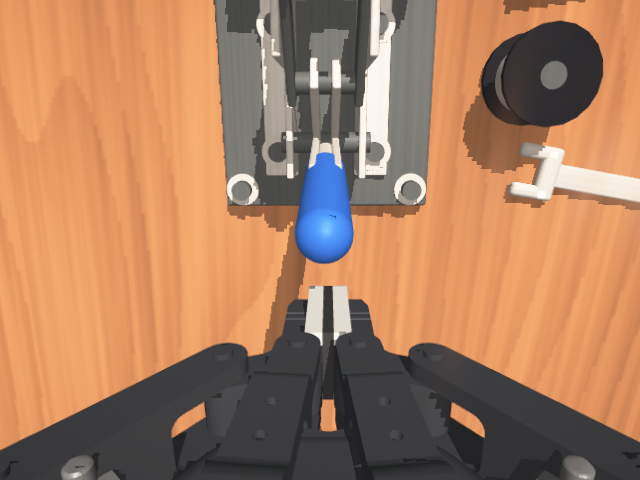

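View pics/sc11.png

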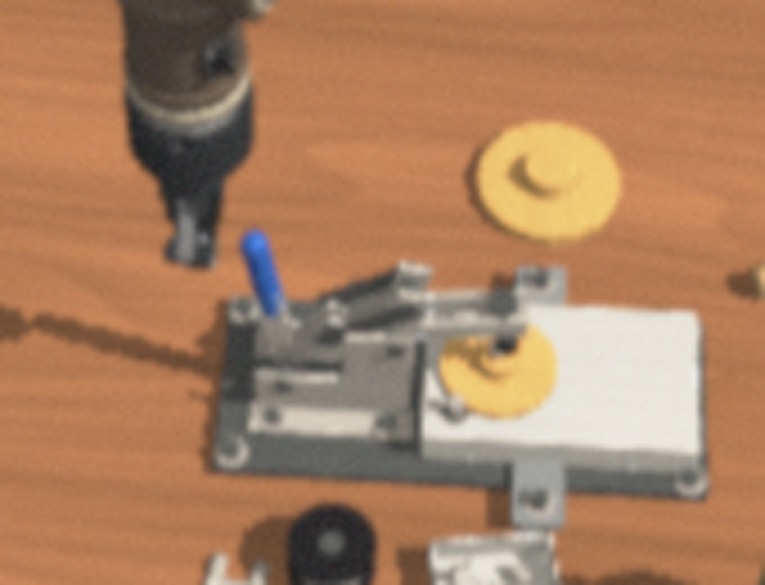

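The handle coasted ahead to about 0.8, with the cap resting on the stud. I'll close up and press in small steps.

>>> {"name": "arm_command", "arguments": {
  "targets": [5,-2,0,0,0,0,1,10,-2,0,0,0,0,1,13,-2,0,0,0,0,1,16,-2,0,0,0,0,1,19,-2,0,0,0,0,1,22,-2,0,0,0,0,1,25,-2,0,0,0,0,1,25,-2,0,0,0,0,1]
}}

```text
t: 11.92
ee_pos: [0.5582, -0.0543, 0.1602]
ee_rot: [2.155, 2.279, -0.008]
force: [-1.2, -9.3, 3.0]
gripper_width: 0.001
```

```bash
python3 - <<'E'
from h import *
where()
E
```

```text
t 11.92 fix [-1.788e+02  1.000e-01  1.602e+02] F fix [-9.3  1.7  3. ] grip 0.001 q [-0.17  0.26  1.85 -0.01  1.03 -0.22]
```

>>> {"name": "arm_command", "arguments": {
  "targets": [3,0,0,0,0,0,1,6,0,0,0,0,0,1,9,0,0,0,0,0,1,11,0,0,0,0,0,1,11,0,0,0,0,0,1]
}}

```text
t: 12.33
ee_pos: [0.5579, -0.0438, 0.1612]
ee_rot: [2.154, 2.278, -0.008]
force: [-4.2, -10.6, 7.0]
gripper_width: 0.004
```

```bash
python3 - <<'E'
from h import *
where()
E
```

```text
t 12.33 fix [-168.3   -0.2  161.2] F fix [-10.4   4.8   7. ] grip 0.004 q [-0.15  0.26  1.85 -0.01  1.03 -0.2 ]
```

>>> {"name": "arm_command", "arguments": {
  "targets": [3,0,0,0,0,0,1,6,0,0,0,0,0,1,6,0,0,0,0,0,1]
}}

```text
t: 12.58
ee_pos: [0.558, -0.0367, 0.1611]
ee_rot: [2.156, 2.278, -0.004]
force: [-2.3, -6.9, 5.1]
gripper_width: -0.0
```

```bash
python3 - <<'E'
from h import *
where()
E
```

```text
t 12.58 fix [-161.2   -0.7  161.1] F fix [-6.7  2.6  5.1] grip -0.0 q [-0.14  0.26  1.85 -0.01  1.03 -0.19]
```

>>> {"name": "arm_command", "arguments": {
  "targets": [2,0,0,0,0,0,1,4,0,0,0,0,0,1,4,0,0,0,0,0,1]
}}

```text
t: 12.83
ee_pos: [0.557, -0.0293, 0.1594]
ee_rot: [-2.161, -2.28, -0.001]
force: [-0.0, 0.4, 0.3]
gripper_width: 0.003
```

>>> {"name": "arm_command", "arguments": {
  "targets": [1,0,0,0,0,0,1,2,0,0,0,0,0,1,2,0,0,0,0,0,1]
}}

```text
t: 13.08
ee_pos: [0.5566, -0.0273, 0.1589]
ee_rot: [-2.16, -2.281, 0.0]
force: [0.9, 0.3, -0.2]
gripper_width: 0.003
```

```bash
python3 - <<'E'
from h import *
where();i=cam("wrist");cv2.imwrite("pics/w12.png",i["color"][:,:,::-1])
E
```

```text
t 13.08 fix [-151.8    0.2  158.9] F fix [ 0.2 -0.9 -0.2] grip 0.003 q [-0.13  0.26  1.85  0.    1.03 -0.18]
```

View pics/w12.png

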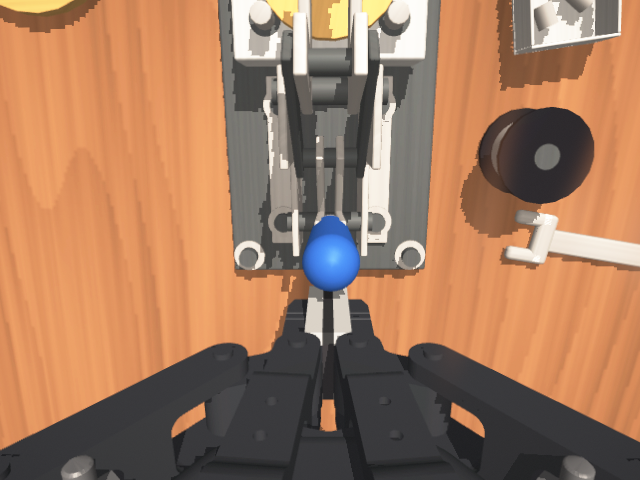

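Force dropped to zero at x=-153, which suggests the handle snapped. I'll back off, rise and check.

>>> {"name": "arm_command", "arguments": {
  "targets": [-8,0,0,0,0,0,1,-20,0,0,0,0,0,1,-35,0,-15,0,0,0,1,-40,0,-50,0,0,0,1,-40,0,-80,0,0,0,1,-40,0,-100,0,0,0,1,-40,0,-100,0,0,0,1,-40,0,-100,0,0,0,1]
}}

```text
t: 13.8
ee_pos: [0.56, -0.0692, 0.2609]
ee_rot: [2.159, 2.277, 0.003]
force: [-0.4, -0.4, 0.3]
gripper_width: 0.001
```

```bash
cat > hm.py <<'E'
from h import *
def handle(i,name=""):
    hsv=cv2.cvtColor(i["color"],cv2.COLOR_RGB2HSV);b=cv2.inRange(hsv,(100,130,60),(125,255,255))
    b=cv2.erode(b,np.ones((3,3),np.uint8)) if b.sum()/255>400 else b
    P=cloud(i);G=np.linalg.inv(fixT())
    q=P[(b>0)];q=((G[:3,:3]@q.T).T+G[:3,3])*1e3
    q=q[(abs(q[:,1])<20)&(q[:,2]<220)&(q[:,0]<-60)]
    print(name,len(q),"top",q[q[:,2].argmax()].round(1),"x",q[:,0].min().round(1),q[:,0].max().round(1),"med",np.median(q,0).round(1))
    v=q[:,[0,2]];l=cv2.fitLine(v.astype(np.float32),cv2.DIST_HUBER,0,.01,.01).ravel();a=np.degrees(np.arctan2(l[1],l[0]))%180
    print("  bar angle from +x",a,"h",np.deg2rad(145-a))
E
python3 - <<'E'
from hm import *
where()
for n in("wrist","side","scene"):
    i=cam(n);handle(i,n)
    if n=="side":crop(i,250,160,410,320,4,"pics/s13.png")
    if n=="scene":crop(i,250,180,420,310,4.5,"pics/sc13.png")
    if n=="wrist":cv2.imwrite("pics/w13.png",i["color"][:,:,::-1])
E
```

```text
t 13.8 fix [-193.7   -0.9  260.9] F fix [-0.4  0.5  0.3] grip 0.001 q [-0.2   0.16  1.75 -0.    1.22 -0.25]
wrist 1029 top [-127.3    1.5  187.9] x -142.7 -117.6 med [-127.3    0.   184.1]
  bar angle from +x 68.35465 h 1.3377137
side 113 top [-120.9    0.9  193.6] x -134.0 -115.9 med [-123.8    0.8  162.8]
  bar angle from +x 83.38109 h 1.0754529
scene 58 top [-126.9   -3.   190.4] x -138.3 -123.7 med [-132.2   -7.4  160.7]
  bar angle from +x 81.6535 h 1.1056049
```

View pics/sc13.png

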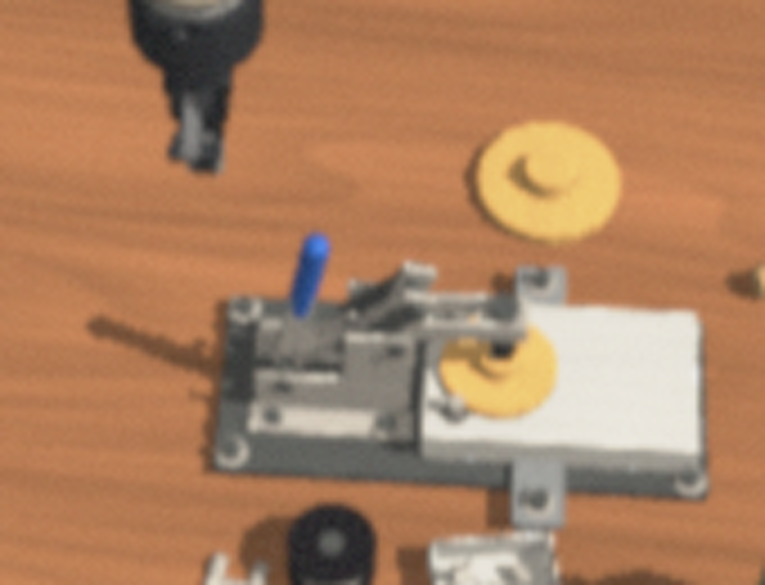

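View pics/s13.png

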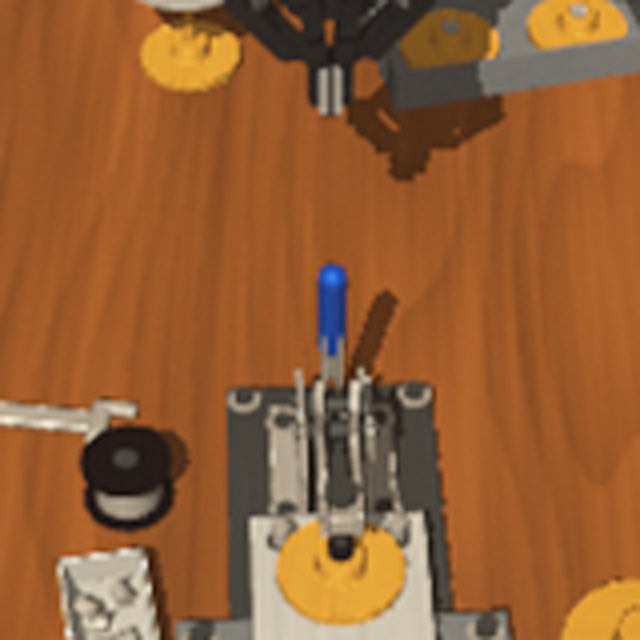

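View pics/w13.png

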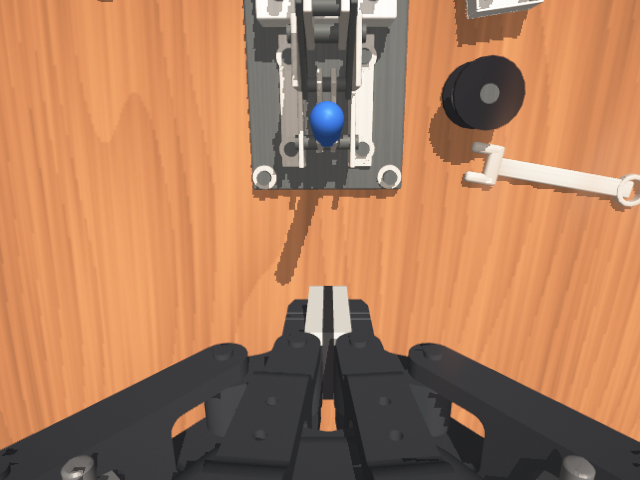

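The handle stands leaning slightly toward the disc, with its end at x≈-125 (past dead centre, which would be -132). The arm lies level with its cap on the stud, so it's locked. I'll cross over the handle to its disc side to open it.

```bash
python3 - <<'E'
from h import *
where();print(go(-88,0,262),go(-88,0,152))
E
```

```text
t 13.95 fix [-192.5    1.4  257.2] F fix [ 0.  -0.   0.1] grip 0.0 q [-0.2   0.17  1.76 -0.    1.22 -0.25]
(array([104.5,   1.1,  -4.7]), array([-0.0036, -0.0008, -0.0023])) (array([104.5,   1.5, 105.3]), array([-0.0036, -0.0008, -0.0023]))
```

>>> {"name": "arm_command", "arguments": {
  "targets": [20,1,-5,0,0,0,1,45,1,-5,0,0,0,1,75,1,-5,0,0,0,1,96,1,-5,0,0,0,1,104,1,0,0,0,0,1,104,1,25,0,0,0,1,104,1,55,0,0,0,1,104,1,80,0,0,0,1,104,1,96,0,0,0,1,104,1,105,0,0,0,1,104,1,105,0,0,0,1,104,1,105,0,0,0,1]
}}

```text
t: 14.95
ee_pos: [0.554, 0.0356, 0.1535]
ee_rot: [-2.16, -2.28, 0.002]
force: [0.6, -0.1, -0.2]
gripper_width: 0.002
```

```bash
python3 - <<'E'
from hm import *
i=cam("side");crop(i,250,160,410,320,4,"pics/s14.png");i=cam("scene");crop(i,250,180,420,310,4.5,"pics/sc14.png");where()
E
```

```text
t 15.05 fix [-88.8  -2.3 155.4] F fix [-0.6  0.7  0.3] grip -0.004 q [-0.01  0.26  1.86 -0.    1.02 -0.07]
```

View pics/sc14.png

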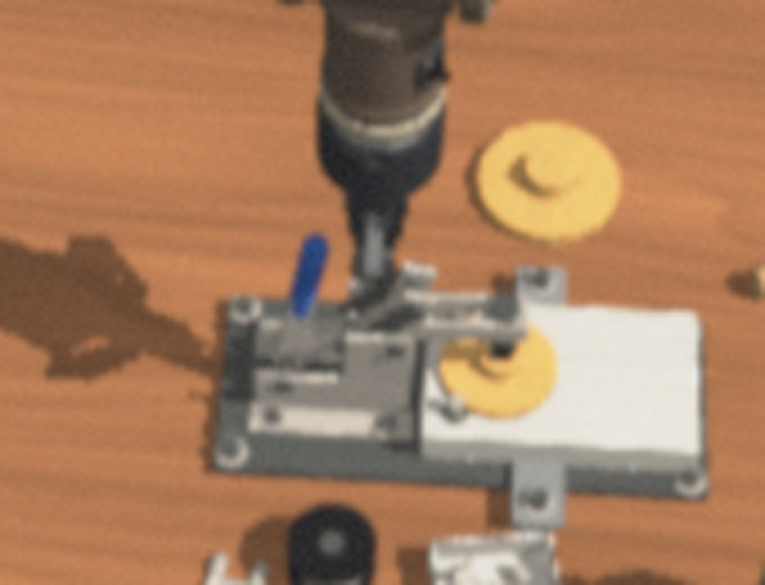

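View pics/s14.png

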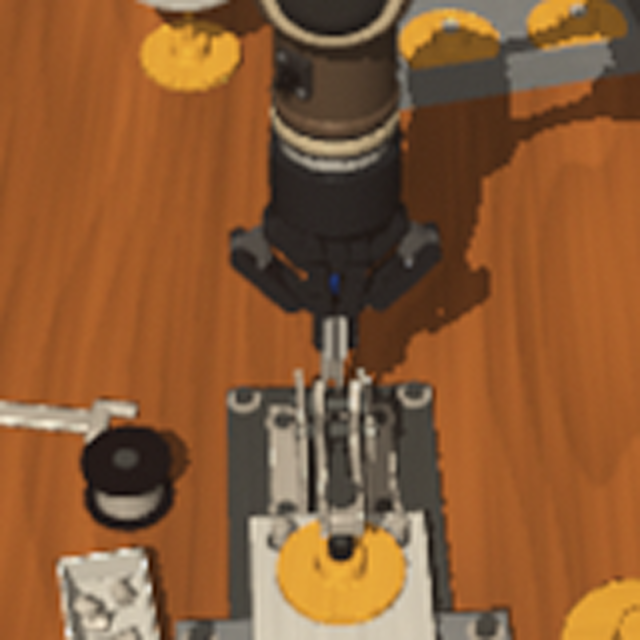

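The fingertips are between the handle and the raised linkage, clear of the arm (scene crop: tip about (370,270), handle (315,245)). Pushing back.

>>> {"name": "arm_command", "arguments": {
  "targets": [-6,-2,0,0,0,0,1,-12,-2,0,0,0,0,1,-15,-2,0,0,0,0,1,-18,-2,0,0,0,0,1,-21,-2,0,0,0,0,1,-24,-2,0,0,0,0,1,-24,-2,0,0,0,0,1]
}}

```text
t: 15.63
ee_pos: [0.554, 0.0151, 0.1555]
ee_rot: [-2.16, -2.275, -0.009]
force: [-1.5, 9.9, 3.7]
gripper_width: 0.001
```

```bash
python3 - <<'E'
from h import *
where()
E
```

```text
t 15.63 fix [-109.3    0.4  155.5] F fix [10.   1.   3.7] grip 0.001 q [-0.06  0.26  1.86  0.01  1.02 -0.11]
```

>>> {"name": "arm_command", "arguments": {
  "targets": [-3,0,0,0,0,0,1,-6,0,0,0,0,0,1,-9,0,0,0,0,0,1,-12,0,0,0,0,0,1,-15,0,0,0,0,0,1,-15,0,0,0,0,0,1]
}}

```text
t: 16.13
ee_pos: [0.5544, -0.004, 0.1541]
ee_rot: [2.161, 2.28, -0.001]
force: [0.3, -0.3, 0.2]
gripper_width: 0.0
```

```bash
python3 - <<'E'
from h import *
where();i=cam("scene");crop(i,250,180,420,310,4.5,"pics/sc15.png")
E
```

```text
t 16.13 fix [-128.4    1.1  154.1] F fix [-0.3 -0.3  0.2] grip 0.0 q [-0.09  0.26  1.86 -0.    1.02 -0.14]
```

View pics/sc15.png

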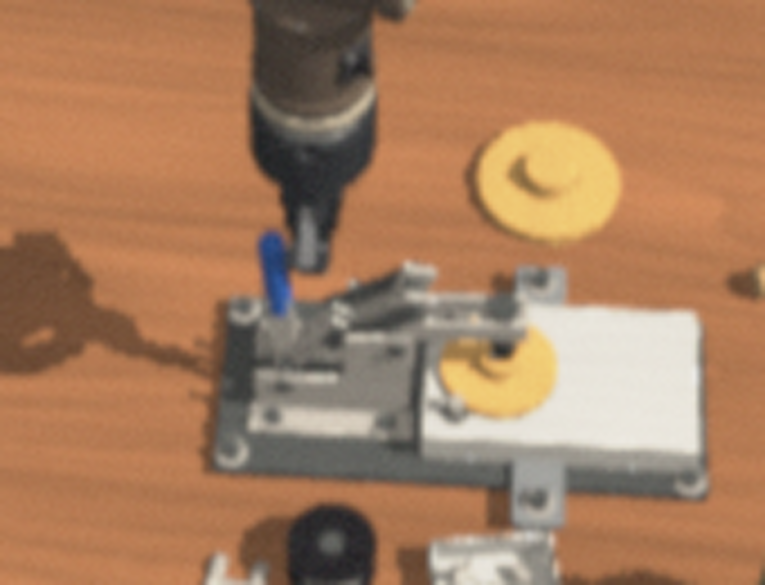

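>>> {"name": "arm_command", "arguments": {
  "targets": [-6,1,0,0,0,0,1,-13,1,1,0,0,0,1,-20,1,2,0,0,0,1,-26,1,3,0,0,0,1,-32,1,4,0,0,0,1,-38,1,6.5,0,0,0,1,-44,1,9,0,0,0,1,-50,1,11,0,0,0,1,-58,1,15,0,0,0,1,-65,1,20,0,0,0,1,-65,1,20,0,0,0,1]
}}

```text
t: 17.1
ee_pos: [0.5582, -0.0699, 0.1326]
ee_rot: [-2.161, -2.279, 0.004]
force: [0.7, 0.4, 0.5]
gripper_width: 0.001
```

```bash
python3 - <<'E'
from hm import *
where();i=cam("scene");handle(i,"scene");crop(i,230,180,420,310,4,"pics/sc16.png");i=cam("side");handle(i,"side");where()
E
```

```text
t 17.1 fix [-194.3    1.   132.6] F fix [ 0.4 -0.8  0.5] grip 0.001 q [-0.2   0.31  1.86 -0.    0.98 -0.25]
scene 64 top [-227.5   -6.1  160.1] x -236.6 -191.7 med [-212.7   -7.   131.8]
  bar angle from +x 130.47168 h 0.253567
side 37 top [-231.4    2.9  159. ] x -234.3 -183.4 med [-194.4   -0.9  117.6]
  bar angle from +x 130.58122 h 0.25165513
t 17.2 fix [-193.1    1.   133. ] F fix [ 0.4 -1.2 -0.9] grip 0.004 q [-0.2   0.3   1.86 -0.    0.98 -0.25]
```

View pics/sc16.png

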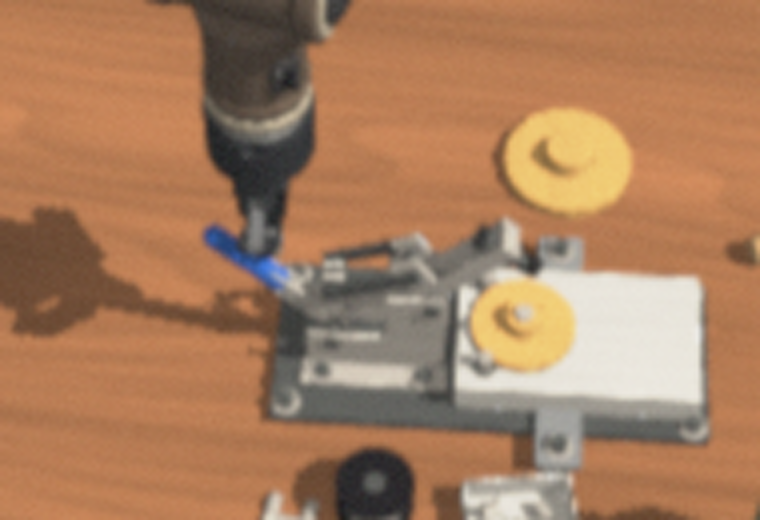

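Tracking as planned: the bar measures 130.5° and the clamp arm has lifted off the stud. Now the last 15°.

>>> {"name": "arm_command", "arguments": {
  "targets": [-4,0,3,0,0,0,1,-8,0,6,0,0,0,1,-11,0,9,0,0,0,1,-14,0,12,0,0,0,1,-17,0,15,0,0,0,1,-19,0,17,0,0,0,1,-19,0,17,0,0,0,1,-19,0,17,0,0,0,1]
}}

```text
t: 17.87
ee_pos: [0.5598, -0.087, 0.117]
ee_rot: [-2.161, -2.28, 0.0]
force: [-0.3, 0.8, -0.3]
gripper_width: 0.002
```

```bash
python3 - <<'E'
from hm import *
where();i=cam("scene");handle(i,"scene");i=cam("side");handle(i,"side");where()
E
```

```text
t 17.87 fix [-211.5    0.3  117. ] F fix [ 0.8  0.3 -0.3] grip 0.002 q [-0.23  0.33  1.86  0.    0.95 -0.28]
scene 61 top [-252.5   -4.9  134.9] x -258.6 -207.7 med [-232.9   -6.1  114. ]
  bar angle from +x 144.05042 h 0.016573384
side 40 top [-2.181e+02 -2.000e-01  1.676e+02] x -250.8 -189.5 med [-2.082e+02 -2.000e-01  1.038e+02]
  bar angle from +x 140.47638 h 0.078952074
t 17.97 fix [-211.3   -0.   117.3] F fix [ 0.8  0.1 -0. ] grip -0.0 q [-0.23  0.33  1.86  0.    0.95 -0.28]
```

>>> {"name": "arm_command", "arguments": {
  "targets": [-1,0,1,0,0,0,1,-1.5,0,2,0,0,0,1,-2,0,3,0,0,0,1,-2,0,3,0,0,0,1]
}}

```text
t: 18.3
ee_pos: [0.56, -0.0889, 0.1141]
ee_rot: [-2.161, -2.28, 0.0]
force: [-0.8, -0.4, 0.2]
gripper_width: 0.003
```

```bash
python3 - <<'E'
from hm import *
where()
E
```

```text
t 18.3 fix [-2.134e+02  2.000e-01  1.141e+02] F fix [-0.3  0.8  0.2] grip 0.003 q [-0.23  0.34  1.86 -0.    0.95 -0.29]
```

>>> {"name": "arm_command", "arguments": {
  "targets": [-0.5,0,1,0,0,0,1,-1,0,2,0,0,0,1,-1.5,0,3,0,0,0,1,-1.5,0,3,0,0,0,1]
}}

```text
t: 18.63
ee_pos: [0.5604, -0.09, 0.1121]
ee_rot: [-2.161, -2.28, -0.001]
force: [-1.5, 1.8, 6.0]
gripper_width: 0.001
```

```bash
python3 - <<'E'
from hm import *
where()
E
```

```text
t 18.63 fix [-2.145e+02 -1.000e-01  1.121e+02] F fix [1.9 1.4 6. ] grip 0.001 q [-0.24  0.34  1.86  0.    0.94 -0.29]
```

The finger meets the open stop at about 6 N. I'll retreat up and inspect the handle, then the disc and stud.

>>> {"name": "arm_command", "arguments": {
  "targets": [2,0,-8,0,0,0,1,0,0,-30,0,0,0,1,-15,0,-65,0,0,0,1,-35,0,-100,0,0,0,1,-55,0,-130,0,0,0,1,-65,0,-150,0,0,0,1,-70,0,-155,0,0,0,1,-70,0,-155,0,0,0,1,-70,0,-155,0,0,0,1]
}}

```text
t: 19.38
ee_pos: [0.5632, -0.1598, 0.2651]
ee_rot: [-2.16, -2.279, 0.001]
force: [0.8, 0.3, -0.6]
gripper_width: 0.001
```

```bash
python3 - <<'E'
from hm import *
where();i=cam("wrist");handle(i,"wrist")
hsv=cv2.cvtColor(i["color"],cv2.COLOR_RGB2HSV);cv2.imwrite("pics/w17.png",i["color"][:,:,::-1])
i=cam("scene");handle(i,"scene");i=cam("side");handle(i,"side");where();print(go(85,0,270))
E
```

```text
t 19.38 fix [-284.3    1.   265.1] F fix [ 0.2 -0.8 -0.6] grip 0.001 q [-0.35  0.2   1.69  0.    1.25 -0.4 ]
wrist 1969 top [-253.9    1.5  133.3] x -259.8 -190.7 med [-231.3   -0.5  116.8]
  bar angle from +x 146.49875 h -0.0261581
scene 81 top [-252.2   -6.   136.7] x -259.2 -209.7 med [-233.2   -5.8  117.7]
  bar angle from +x 143.8215 h 0.020568658
side 133 top [-244.7   -1.8  136.3] x -260.9 -189.6 med [-2.267e+02  1.000e-01  1.179e+02]
  bar angle from +x 148.45164 h -0.060242567
t 19.53 fix [-283.5    1.6  263.6] F fix [ 0.3 -0.   0.4] grip 0.001 q [-0.35  0.21  1.7   0.    1.25 -0.4 ]
(array([368.5,   1.2,  -5.6]), array([-0.0044, -0.0022, -0.001 ]))
```

View pics/w17.png

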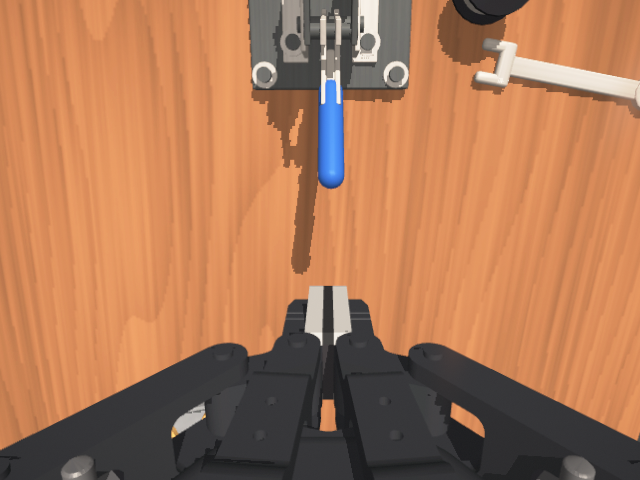

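The handle is back as it was at the start (end at about (331,185), x≈-260, top z 133). Now the disc and stud.

>>> {"name": "arm_command", "arguments": {
  "targets": [15,0,-6,0,0,0,1,45,1,-6,0,0,0,1,80,1,-6,0,0,0,1,120,1,-6,0,0,0,1,160,1,-6,0,0,0,1,200,1,-6,0,0,0,1,240,1,-6,0,0,0,1,280,1,-6,0,0,0,1,320,1,-6,0,0,0,1,350,1,-6,0,0,0,1,368,1,-6,0,0,0,1,368,1,-6,0,0,0,1]
}}

```text
t: 20.53
ee_pos: [0.5431, 0.2124, 0.2715]
ee_rot: [-2.152, -2.285, 0.0]
force: [-0.6, 0.0, -0.1]
gripper_width: -0.003
```

```bash
python3 - <<'E'
from meas import *
i=cam("wrist");i=cam("wrist");i=cam("wrist");where();crop(i,265,200,395,325,6,"pics/w18.png")
meas(i,fixT())
P=cloud(i);G=np.linalg.inv(fixT());Q=(P@G[:3,:3].T+G[:3,3])*1e3
r=np.hypot(Q[...,0],Q[...,1])
for a,b in ((0,5),(9,12),(18,36)):
    z=Q[...,2][(r>a)&(r<b)&(Q[...,2]>40)&(Q[...,2]<90)];print(a,b,len(z),np.percentile(z,[5,50,95]).round(1))
t=(abs(Q[...,1])<40)&(Q[...,0]>60)&(Q[...,0]<120)&(Q[...,2]<60);print("table",np.median(Q[...,2][t]))
E
```

```text
t 20.68 fix [ 83.5  -0.6 271.6] F fix [-0.2  0.9 -0.3] grip 0.001 q [ 0.29  0.19  1.69 -0.    1.26  0.23]
y+ 153 [56.1 54. ] dir -0.01
y- 155 [ 57.3 -53.7] dir 0.08
x+ 116 [134.5   0.2] dir -89.94
x- 19 [-46.8 -42.5] dir 89.27
disc r 40.16030579805374 fix [0.36544654 0.23140519]Traceback (most recent call last):
  File "<stdin>", line 7, in <module>
    return _quantile_unchecked(
        a, q, axis, out, overwrite_input, method, keepdims, weights)
    return _ureduce(a,
                    func=_quantile_ureduce_func,
    ...<5 lines>...
                    overwrite_input=overwrite_input,
                    method=method)
    r = func(a, **kwargs)
    result = _quantile(arr,
                       quantiles=q,
    ...<2 lines>...
                       out=out,
                       weights=wgt)
    slices_having_nans = np.isnan(arr[-1, ...])
                                  ~~~^^^^^^^^^
IndexError: index -1 is out of bounds for axis 0 with size 0
```

View pics/w18.png

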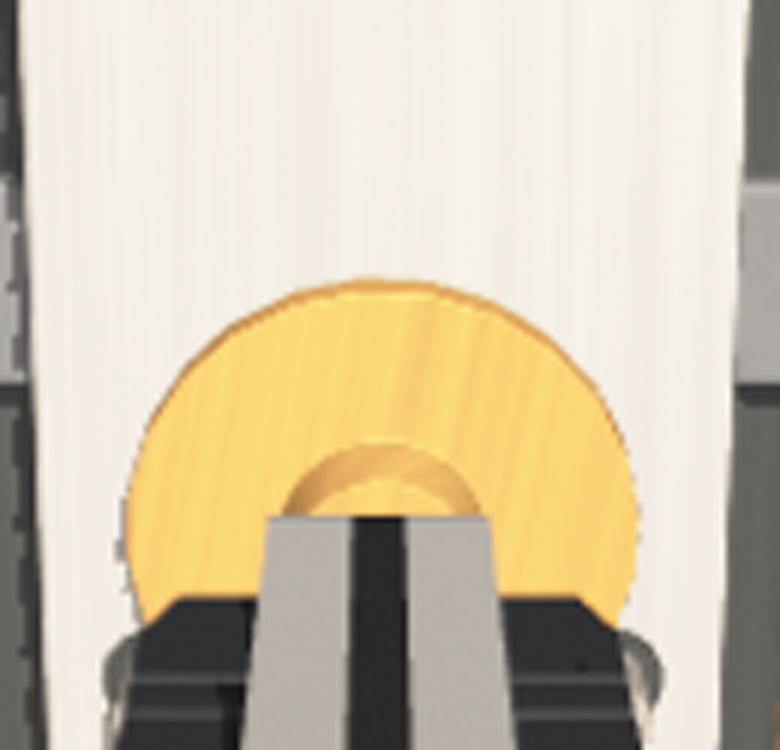

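The closed fingers hide the stud, so I'll open them, still in free air, and look again.

>>> {"name": "arm_command", "arguments": {
  "targets": [0,0,0,0,0,0,0,0,0,0,0,0,0,-1,0,0,0,0,0,0,-1,0,0,0,0,0,0,-1,0,0,0,0,0,0,-1,0,0,0,0,0,0,-1]
}}

```text
t: 21.18
ee_pos: [0.5453, 0.2068, 0.2723]
ee_rot: [2.162, 2.28, 0.0]
force: [-0.6, -0.5, -0.1]
gripper_width: 0.845
```

```bash
python3 - <<'E'
from meas import *
i=cam("wrist");where();crop(i,265,200,395,325,6,"pics/w19.png")
meas(i,fixT())
P=cloud(i);G=np.linalg.inv(fixT());Q=(P@G[:3,:3].T+G[:3,3])*1e3
r=np.hypot(Q[...,0],Q[...,1])
for a,b in ((0,5),(9,12),(18,36)):
    z=Q[...,2][(r>a)&(r<b)&(Q[...,2]>40)&(Q[...,2]<90)]
    if len(z):print(a,b,len(z),np.percentile(z,[5,50,95]).round(1))
t=(abs(Q[...,1])<40)&(Q[...,0]>60)&(Q[...,0]<120)&(Q[...,2]<60);print("table",np.median(Q[...,2][t]))
i=cam("side");cv2.imwrite("pics/s19.png",i["color"][:,:,::-1])
i=cam("scene");cv2.imwrite("pics/sc19.png",i["color"][:,:,::-1])
E
```

```text
t 21.23 fix [ 82.8  -1.6 272.3] F fix [ 0.2  0.3 -1. ] grip 0.921 q [0.29 0.19 1.69 0.   1.26 0.23]
y+ 153 [56.4 54. ] dir 0.06
y- 158 [ 58.4 -53.7] dir -0.0
x+ 116 [134.4  -0. ] dir 89.83
x- 179 [-48.9   1.1] dir 89.62
disc r 40.662627667188644 fix [-0.12032321 -0.12553125]
0 5 97 [65.6 67.1 68.2]
9 12 217 [62.1 63.3 64.5]
18 36 3205 [50.2 51.4 52.5]
table 43.33984173476918
```

View pics/w19.png

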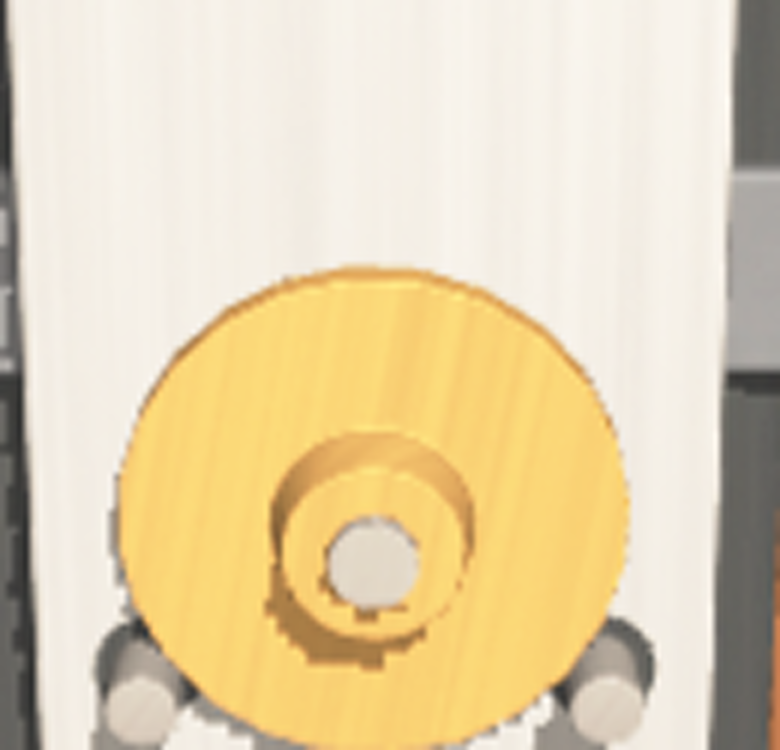

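View pics/sc19.png

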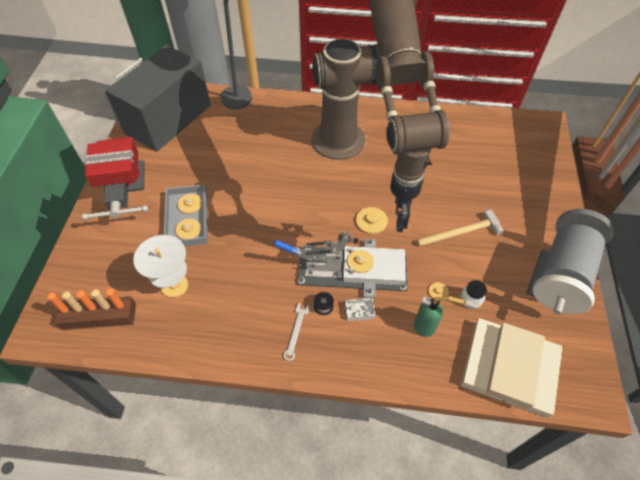

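The stud head top is 3.8 mm above the boss, against a 4 mm head, so it's seated. The disc is at (-0.1, -0.1) mm on both posts, the clamp is open and the bystanders haven't moved. Handing in.

```bash
python3 - <<'E'
from rig import env
print(env.read_state()["force"].round(1));print(env.hand_in())
E
```

```text
[-0.2 -0.6  0.1]
the job is handed in; nothing more can be done
None
```

The job is done and handed in at about 21 s of the 62 s limit.

- **Disc:** I pushed it along the table with the two half-open fingertips until it met the posts at about 8 N. The last wrist-camera measurement puts its centre within about 0.2 mm of the nest, touching both posts.
- **Clamping:** I pushed the handle over with shut fingers, at up to about 13 N in total. It snapped past centre by itself and the force fell to zero, so I never pressed it against its locked stop. The clamp alone pressed the stud, whose head top now sits 3.8 mm above the boss, against a 4 mm head.
- **Opening:** I pushed the handle fully back, feeling about 6 N at the open stop. It lies where it started, with its end at fixture x ≈ -260 mm.
- **Rest of the bench:** in the last scene view the bystanders look unmoved. The gripper was about 0.27 m up, touching nothing.

**Disagreements:**
- The fixed cameras' estimates of the fixture position differed from the wrist camera's by 2 to 3 mm, so I used mainly the wrist camera's.
- The handle-angle fits were rough: 1.08 and 1.11 rad when locked (a third fit, from a near end-on view, was unusable), and -0.06 to 0.02 rad when open. The handle-end positions and the felt forces were consistent with locked and open.

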